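# Refit the burr in the coffee grinder

## Task

The coffee grinder's burr has been washed and stands on the table. Open the grinder's lid right back, put the burr in the well and turn it gently, without forcing it, until the slot under it drops over the drive tongue and the burr sits fully home, then let go of it and shut the lid completely. Leave the mug and the pepper shaker near the burr, and the jam tub, where they are.

Things in the scene. Friction and masses are not known exactly. Their poses are not given: they have to be found in the camera images.
- grinder_lid (a joint): Lid of the coffee grinder: grey box-shaped cover, 112 x 112 mm, 45 mm high, open below, hinged along its far edge. 0 = shut, 2.0 = leaning back on its stop; grows as the front edge rises. Starts shut or up to 0.2 ajar. The hinge is stiff (0.3 N m), so the lid stays where it is left. At 1.9 or more it is clear of a gripper working over the well.
- lid_tab (a point): Centre of the lid's black finger tab: a disc on edge, 24 mm in diameter, 10 mm thick, on a 6 mm neck, 26 mm out from the middle of the lid's front wall; 92 mm above the table with the lid shut. Its flat faces look along the hinge line (own y axis): two fingers can pinch it from above and let it turn between them as the lid swings.
- lid_hinge (a point): Middle of the lid's hinge line, fixed to the grinder, 70 mm above the table. y runs along the hinge, x away from the grinder's front, z up. At lid angle a the point lid_tab lies in this frame at x = -140 cos a + 22 sin a, z = 140 sin a + 22 cos a (mm).
- grinder: Coffee grinder housing, black and steel, 136 x 126 mm, fixed to the table; flat steel deck 70 mm above the table. Origin at the centre of its underside, x away from its front (which faces roughly towards the robot), y along the hinge.
- well_floor (a point): Centre of the floor of the round well in the grinder's deck, 40 mm above the table, 60 mm in front of the hinge; axes as the grinder's. The well is 65 mm in diameter, 30 mm deep, with a 3 mm chamfer at its mouth.
- tongue_top (a point): Middle of the top of the steel drive tongue that stands across the centre of the well's floor: 34 mm long, 7 mm thick, 8 mm high, rounded top. It does not turn, but its direction is NOT reported: it lies anywhere within 0.5 rad either side of the grinder's x axis (this point's axes are only the grinder's). A burr that rests on it unaligned stands 8 mm too high and keeps the lid from shutting.
- burr_grip (a point): Grip of the burr, on its axis, 52 mm above its underside. Steel disc 60 mm in diameter, 32 mm high, with a black bar grip on top: 40 long (own x), 14 thick (own y, to pinch), top at 68 mm; 0.18 to 0.35 kg. A slot 11 mm wide, 10 mm deep runs across its underside along own x, parallel to the bar, so it fits the tongue either way round. Fully home this point is 52 mm above well_floor.
- bun_warmer: Steel bun warmer, fixed, a box 341 x 344 x 226 mm between burr and grinder, farther from the robot than both; origin at the centre of its underside, x away from its front, whose bar handle stands out to x = -170 mm. Carry the burr round its front (nearer the robot) or above it.
- white_mug: White mug, 90 x 130 x 96 mm, loose, near the burr; origin at the centre of its underside. Leave alone.
- pepper_shaker: Pepper shaker, 44 mm across, 90 mm high, loose, near the burr; origin at the centre of its underside. Leave alone.
- jam_tub: Small jam portion tub, 37 x 50 x 16 mm, loose, on the table between burr and grinder; origin at the centre of its underside. Leave alone.
There are look-alikes about, which are no part of the job. Leave any turquoise or yellow look-alike of the part that bears burr_grip alone.

How it is judged:
On the way, in this order (a step that is already met when the one before it is completed fails the run):
1. the lid is opened right back (joint over 1.7) with the burr not yet in the well (value of joint grinder_lid above 1.7 rad), for 0.2 s.
2. the burr is fully home over the tongue and let go, the lid still open (z of burr_grip in the frame of well_floor below 0.0545 m and horizontal distance between burr_grip and well_floor below 0.005 m and angle between burr_grip's own z axis and vertical below 0.07 rad and value of joint grinder_lid above 1 rad and contact force between the fingers and burr below 0.1 N), for 0.2 s.
At the end, for the whole second after the job is handed in: The burr sits fully home in the well (its grip point under 54.5 mm above the well's floor, within 5 mm of the well's axis, tilted less than 0.07 rad) and at rest; the lid is shut (under 0.04 rad); mug, pepper shaker and jam tub stand within 30 mm of where they began (z of burr_grip in the frame of well_floor below 0.0545 m and horizontal distance between burr_grip and well_floor below 0.005 m and angle between burr_grip's own z axis and vertical below 0.07 rad and value of joint grinder_lid below 0.04 rad and linear speed of burr below 0.02 m/s and distance of each of white_mug, pepper_shaker, jam_tub from where it was at the start of the episode below 0.03 m); the robot touches nothing.
It fails at once if the burr is forced: pressed on the grinder or tongue with more than 90 N (contact force between burr and grinder above 90 N or contact force between burr and drive_tongue above 90 N).
It fails at once if the white mug is shifted by more than 30 mm (distance of white_mug from where it was at the start of the episode above 0.03 m).
It fails at once if the pepper shaker is shifted by more than 30 mm (distance of pepper_shaker from where it was at the start of the episode above 0.03 m).
It fails at once if the jam tub is shifted by more than 30 mm (distance of jam_tub from where it was at the start of the episode above 0.03 m).
It also fails if it takes over 72 s, if anything falls off the work surface, if the arm or the gripper's body presses on something with over 40 N, if the wrist force passes 120 N, or if a joint passes its speed limit or range.

## Robot

A 6-joint arm with a two-finger parallel gripper is mounted at the origin on a cart in front of the work surface, level with it; the furniture and walls round the work are solid. World frame = base frame: x ahead of the robot, y to its left, z up, the work surface at z = 0. Lengths are in m, angles in rad, forces in N, time in s.
With the tool pointing down it reaches from about 0.325 to 1 m from the base axis. Payload 5.1 kg.
Tool frame: the origin (TCP) lies on the mounting face of the last link; the fingertips stand 173 mm ahead of it and the grasp point (between the pads) lies 155 mm ahead of it; z points along the fingers, y is the direction in which the jaws open and shut (so a half turn about z gives the same grasp; the last joint's range is limited). The gripper opens to 85 mm and grips with 20 to 120 N. Pads are 22 mm wide; open, the fingers measure 114 mm over their backs; the gripper's body (76 mm by 85 mm) begins 54 mm behind the grasp point. The pads swing forward as they close: fully open they stand 13 mm farther back than shut.
Start: joints at [1.235, 0.124, 1.65, -0, 1.367, -0.083], TCP at [0.163, 0.629, 0.405] pointing down, gripper open.
Joint ranges: [-2.61, 2.61], [-1.02, 2.33], [0.03, 2.71], [-1.35, 4.49], [0.32, 2.68], [-2.91, 2.91]. Speed limits (rad/s): [2.57, 2.57, 3.14, 3.14, 3.14, 3.14].

## Interface

Orientations are given as a unit quaternion [w, x, y, z].
In Python, from station import robot gives the robot as it stands.
- The arm moves only by the tool carry_out, never from a script. Its argument "steps" is a list of rows, each a list of 7 numbers: the closure in counts, from 0 (fully open) to 255 (shut), then the shift along the tool's x, y, z in m, then the turn, a rotation vector about the tool's x, y, z in rad. In form: [[fingers, x, y, z, rx, ry, rz], ...]. A call has 1 to 12 rows; each row shifts and turns the pose as measured when the row begins, along the tool's axes as they then stand; what a row does not reach is not made up. A row lasts 1/12 s, in which the tool goes at most 41.7 mm and 7.16 degrees, less where a joint would pass 70% of its speed; a pose out of reach is approached as far as the arm can. A call with a gripper value outside its range is refused whole. The fingers move at their own pace and stop on an object; "squeeze" is the grip in N (left out, the last holds). Time passes only in rows, so rows that do not move let the fingers close. It gives the time, the measured TCP pose, the force and the opening at its end, in the units of the state.
- robot.get_state(): the state, without advancing time (a new reading comes with each control period).
- robot.get_image(name): name is "scene" or "side" or "wrist"; returns a dict with "color" (420x560x3 uint8, red, green, blue), "fx", "fy", "cx", "cy" (pixels), "rvec" (rotation vector, rad) and "tvec" (3), from world to camera coordinates, as OpenCV has them. Camera axes: x right, y down, z forward; pixel columns grow to the right and rows downward; lengths in m; the calibration is good to about 2 mm. A picture is of the moment at which its call begins. There is no depth.
- robot.hand_in(): hands the job in, once; it reports no verdict.
The state is a dict: "clock": time; "joints": joint angles; "qvel": joint speeds; "joint_efforts": joint torques, N m; "ee_pos": TCP position; "ee_rot": TCP orientation; "contact_force": force on the tool from outside, world axes, zero at the start; "wrist_torque": the same for the moment, N m; "finger_gap": finger opening in m.
Only numpy, scipy, OpenCV 4.12 (cv2) and the standard library are available. Lean on these libraries where they do the work, as an engineer would, in place of code of your own. Each camera call takes 0.05 s, during which the arm holds its last target.

## Working session

There is one attempt and no reset: what is moved stays moved. The work goes in short steps, Python scripts to look and compute and a tool call to move; the robot and the scene stay as the last step left them, time stands still between calls to the robot, and variables do not carry over. Pictures are saved under pics/ and viewed, and the job is handed in when it is done.

Besides the shell and the picture viewer there is one more tool, called after "Call:" as name(argument=value, ...) on one line, values as JSON. carry_out: Moves the arm, as the interface text tells. Its arguments: {"type":"object","properties":{"steps":{"type":"array"},"squeeze":{"type":"number"}},"required":["steps"]}

```bash
mkdir -p pics; ls; python3 - <<'E'
from station import robot
import cv2
print(robot.get_state())
for n in ["scene","side","wrist"]:
    im=robot.get_image(n)
    cv2.imwrite(f"pics/{n}0.png",im["color"][:,:,::-1])
    print(n,im["fx"],im["fy"],im["cx"],im["cy"],im["rvec"],im["tvec"])
E
```

```text
pics
{'clock': 0.0, 'joints': array([ 1.23542879e+00,  1.24518272e-01,  1.65170249e+00, -8.55726347e-07,
        1.36750227e+00, -8.25938733e-02]), 'qvel': array([-8.79229306e-04, -8.51686718e-05,  3.89488042e-04, -8.95782797e-04,
       -1.23473695e-03,  9.35367892e-04]), 'joint_efforts': array([ 3.13368282e-04, -4.23596478e+01, -3.65467000e+01, -2.57424597e-05,
        6.57636352e-03,  2.82367473e-06]), 'ee_pos': array([0.16249865, 0.62909585, 0.40342727]), 'ee_rot': array([-2.20577818e-04,  1.26050466e-01,  9.92023258e-01, -1.04210272e-03]), 'contact_force': array([-0.72788884,  0.92494857, -0.32548129]), 'wrist_torque': array([-0.04186138, -0.00542582, -0.03438456]), 'finger_gap': 0.08538689076028302}
scene 431.4613415571734 431.4613415571734 296.500199004702 214.61448377166752 [ 2.14557351 -1.04816546  0.41783585] [-0.37305562  0.314646    1.05015486]
side 427.05232450871443 427.05232450871443 280.1485151943302 208.3164608578946 [ 2.22508906 -1.28269892  0.43905642] [-0.30682104  0.37576476  0.91890828]
wrist 301.83683075367315 301.83683075367315 281.5484822753691 206.11068574473273 [-2.26335348 -1.75449612 -0.29028798] [-0.64777126 -0.04322514  0.3795838 ]
```

View pics/scene0.png

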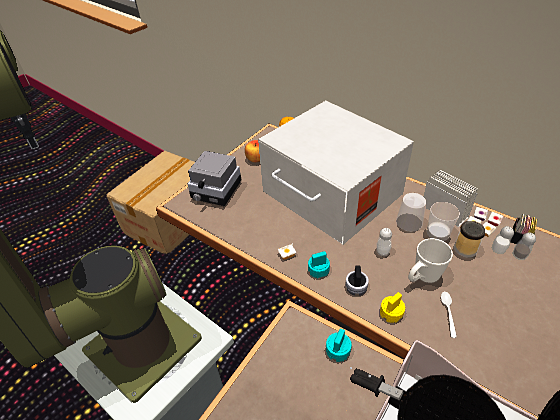

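View pics/side0.png

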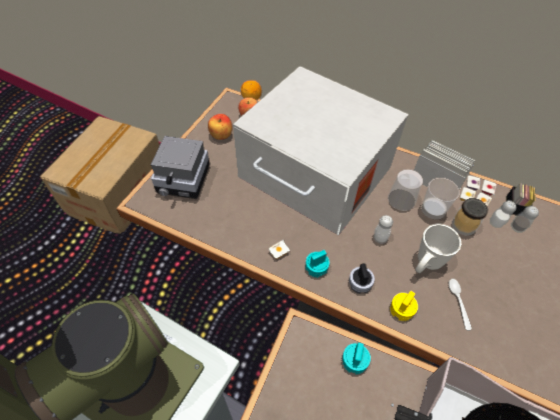

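View pics/wrist0.png

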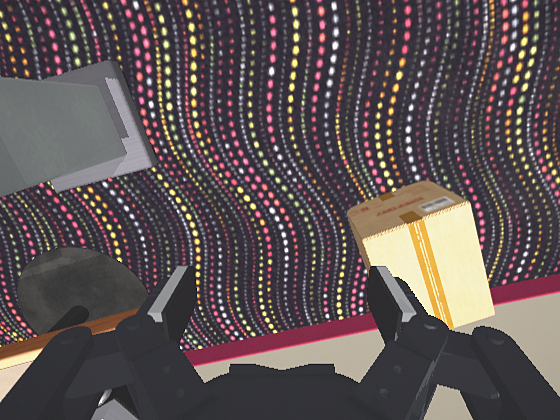

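Candidates for the burr in the scene view are steel with black bar (357,281), turquoise (319,265), turquoise (339,345) and yellow (393,308). By its description it is the steel one at (357,281). I'll check that in close crops.

```bash
cat > h.py <<'E'
import numpy as np, cv2
from scipy.spatial.transform import Rotation as R
def cam(im):
    Rm=cv2.Rodrigues(np.array(im["rvec"],float))[0]; t=np.array(im["tvec"],float).ravel()
    return Rm,t
def ray(im,uv):
    Rm,t=cam(im); d=Rm.T@np.array([(uv[0]-im["cx"])/im["fx"],(uv[1]-im["cy"])/im["fy"],1.]); return -Rm.T@t,d/np.linalg.norm(d)
def onz(im,uv,z):
    o,d=ray(im,uv); return o+d*(z-o[2])/d[2]
def tri(rs):
    A=0;b=0
    for o,d in rs:
        P=np.eye(3)-np.outer(d,d); A=A+P; b=b+P@o
    p=np.linalg.solve(A,b); return p,[np.linalg.norm((np.eye(3)-np.outer(d,d))@(p-o)) for o,d in rs]
def proj(im,p):
    Rm,t=cam(im); q=Rm@np.array(p)+t; return np.array([im["fx"]*q[0]/q[2]+im["cx"],im["fy"]*q[1]/q[2]+im["cy"]])
def crop(im,u,v,w,h,s,name):
    c=im["color"][v:v+h,u:u+w,::-1]; cv2.imwrite(name,cv2.resize(c,None,fx=s,fy=s,interpolation=cv2.INTER_CUBIC))
E
python3 - <<'E'
from station import robot
from h import *
import pickle
I={n:robot.get_image(n) for n in["scene","side"]}
pickle.dump(I,open("I0.pkl","wb"))
def c(n,u,v,w,h,s): 
    x=I[n]["color"][v:v+h,u:u+w,::-1]; return cv2.resize(x,None,fx=s,fy=s,interpolation=cv2.INTER_CUBIC)
cv2.imwrite("pics/burr1.png",np.hstack([c("scene",335,255,50,50,8),c("side",340,252,50,50,8)]))
cv2.imwrite("pics/gr1.png",np.hstack([c("scene",175,140,80,80,5),c("side",140,130,80,80,5)]))
for n in I: 
    Rm,t=cam(I[n]); print(n,-Rm.T@t)
E
```

```text
scene [-0.17261617 -0.63247702  0.95455451]
side [-0.06315594 -0.37157442  0.96833595]
```

View pics/burr1.png

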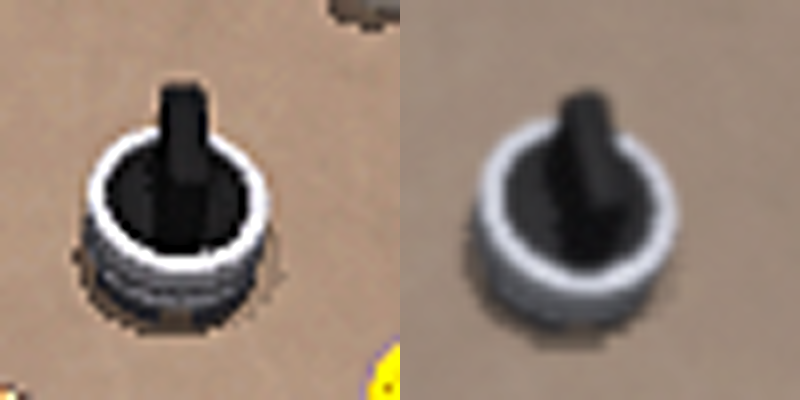

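View pics/gr1.png

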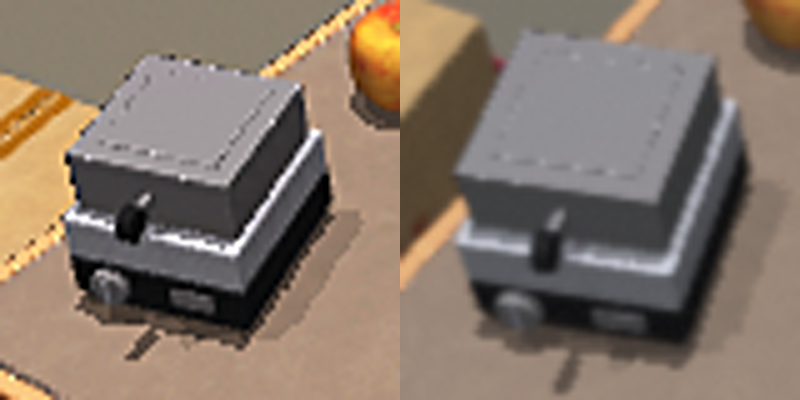

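```bash
python3 - <<'E'
from h import *
import pickle
I=pickle.load(open("I0.pkl","rb"))
a,b=I["scene"],I["side"]
def P(pa,pb):
    p,e=tri([ray(a,pa),ray(b,pb)]); return p.round(4),np.round(e,4)
sc=lambda x,y:(175+(x-2)/5,140+(y-2)/5); sd=lambda x,y:(140+(x-402)/5,130+(y-2)/5)
for n,p,q in [("BL",(148,55),(524,32)),("BR",(304,89),(718,56)),("FR",(233,186),(660,206)),("FL",(70,156),(457,178)),("tab",(131,222),(546,246)),
  ("houseFR",(247,330),(685,342)),("deckFR",(240,252),(672,276)),("deckBR",(320,130),(738,100)),("deckFL",(66,213),(456,232))]:
    print(n,*P(sc(*p),sd(*q)))
print("tab z.092",onz(a,sc(131,222),.092),onz(b,sd(546,246),.092))
B=lambda x,y:(335+(x-4)/8,255+(y-4)/8); B2=lambda x,y:(340+(x-404)/8,252+(y-4)/8)
print("ring",P(B(178,198),B2(579,200)),onz(a,B(178,198),.032),onz(b,B2(579,200),.032))
print("bar far/near top",onz(a,B(184,88),.068),onz(a,B(184,178),.068),onz(b,B2(583,98),.068),onz(b,B2(608,200),.068))
print("shaker mug jam warmerhandle", onz(a,(383,255),0),onz(a,(430,280),0),onz(a,(287,254),0.0), P((275,172),(257,163)),P((318,200),(312,190)),P((261,143),(240,130)))
E
```

```text
BL [0.5325 0.3248 0.1235] [0.0007 0.0007]
BR [0.5788 0.2291 0.1127] [0.002 0.002]
FR [0.4653 0.1788 0.1295] [0.0007 0.0007]
FL [0.4304 0.2864 0.1231] [0.0001 0.0001]
tab [0.4297 0.2348 0.098 ] [0.0016 0.0016]
houseFR [0.4625 0.1837 0.0115] [0.0017 0.0017]
deckFR [0.4555 0.1712 0.0876] [0.0009 0.0009]
deckBR [0.5777 0.2185 0.0847] [0.0016 0.0016]
deckFL [0.4289 0.3022 0.0707] [0.0008 0.0008]
tab z.092 [0.43221991 0.24102527 0.092     ] [0.43470984 0.23862423 0.092     ]
ring (array([ 0.4557, -0.3189,  0.039 ]), array([0.0015, 0.0015])) [ 0.4588741  -0.31617791  0.032     ] [ 0.46120211 -0.31897871  0.032     ]
bar far/near top [ 0.47291493 -0.30603869  0.068     ] [ 0.44205487 -0.3257625   0.068     ] [ 0.47298274 -0.30853824  0.068     ] [ 0.44534443 -0.32837954  0.068     ]
shaker mug jam warmerhandle [ 0.59929668 -0.31809031  0.        ] [ 0.59972814 -0.46375524  0.        ] [ 4.34419426e-01 -9.72047319e-02 -1.11022302e-16] (array([0.5367, 0.0231, 0.1784]), array([0., 0.])) (array([ 0.5505, -0.1232,  0.1448]), array([0.0039, 0.0039])) (array([0.5501, 0.079 , 0.249 ]), array([0.0025, 0.0025]))
```

```bash
cat >> h.py <<'E'
def tool(st):
    w,x,y,z=st["ee_rot"]; return R.from_quat([x,y,z,w]).as_matrix()
def show(st):
    T=tool(st); print("t",round(st["clock"],2),"pos",np.round(st["ee_pos"],4),"hy",round(np.arctan2(T[1,1],T[0,1]),3),"z",np.round(T[:,2],3),"F",np.round(st["contact_force"],1),"tq",np.round(st["wrist_torque"],2),"gap",round(st["finger_gap"],4),"j",np.round(st["joints"],2))
def todo(st,pos,hy=None):
    T=tool(st); d=np.array(pos)-st["ee_pos"]; s=T.T@d
    print("shift tool",np.round(s,4),"rows",np.ceil(np.linalg.norm(s)/.0417))
    if hy is not None:
        T2=np.array([[np.sin(hy),np.cos(hy),0],[-np.cos(hy),np.sin(hy),0],[0,0,-1]]) 
        rv=R.from_matrix(T.T@T2).as_rotvec(); print("turn",np.round(rv,4),"rows",np.ceil(np.linalg.norm(rv)/.125))
E
python3 - <<'E'
from station import robot
from h import *
st=robot.get_state(); show(st); T=tool(st)
im=robot.get_image("wrist"); Rm,t=cam(im); c=-Rm.T@t
print("cam in tool",T.T@(c-st["ee_pos"]),"cam axes in tool\n",T.T@Rm.T)
hx=np.array([np.cos(.36),np.sin(.36)])
todo(st,[.43,.24,.42],-1.21)
todo(st,[.43,.24,.42],1.93)
E
```

```text
t 0.25 pos [0.1626 0.6292 0.4041] hy 1.318 z [-0.    -0.001 -1.   ] F [0.3 0.7 0.5] tq [0.02 0.02 0.01] gap 0.0855 j [ 1.24  0.12  1.65  0.    1.37 -0.08]
cam in tool [ 0.08291337 -0.00097574  0.03235957] cam axes in tool
 [[ 4.27500897e-04 -9.45528683e-01 -3.25538517e-01]
 [ 9.99999559e-01  6.76319627e-04 -6.51163801e-04]
 [ 8.35862140e-04 -3.25538096e-01  9.45528556e-01]]
shift tool [-0.3563 -0.31   -0.0156] rows 12.0Traceback (most recent call last):
  File "<stdin>", line 7, in <module>
  File "h.py", line 28, in todo
    rv=R.from_matrix(T.T@T2).as_rotvec(); print("turn",np.round(rv,4),"rows",np.ceil(np.linalg.norm(rv)/.125))
       ~~~~~~~~~~~~~^^^^^^^^
  File "scipy/spatial/transform/_rotation.pyx", line 1143, in scipy.spatial.transform._rotation.Rotation.from_matrix
ValueError: Non-positive determinant (left-handed or null coordinate frame) in rotation matrix 0: [[ 8.17562152e-01 -5.75840360e-01 -8.72335949e-05]
 [-5.75840019e-01 -8.17561815e-01  9.75080907e-04]
 [ 6.32809797e-04  7.46956650e-04  9.99999521e-01]].
```

```bash
sed -i 's/T2=np.array.*/T2=np.array([[-np.sin(hy),np.cos(hy),0],[np.cos(hy),np.sin(hy),0],[0,0,-1]])/' h.py
python3 - <<'E'
from station import robot
from h import *
st=robot.get_state()
todo(st,[.40,.26,.42],1.93)
E
```

```text
shift tool [-0.3222 -0.2982 -0.0155] rows 11.0
turn [-7.00e-04 -3.00e-04 -6.12e-01] rows 5.0
```

Call:
carry_out(steps=[[0,-0.03,-0.027,-0.002,0,0,0],[0,-0.03,-0.027,-0.002,0,0,0],[0,-0.03,-0.027,-0.002,0,0,0],[0,-0.03,-0.027,-0.002,0,0,0],[0,-0.03,-0.027,-0.002,0,0,0],[0,-0.03,-0.027,-0.002,0,0,0],[0,-0.03,-0.027,-0.002,0,0,0],[0,-0.03,-0.027,-0.002,0,0,0],[0,-0.03,-0.027,-0.002,0,0,0],[0,-0.03,-0.027,-0.002,0,0,0],[0,-0.022,-0.027,0,0,0,0]], squeeze=30)

```text
clock: 1.22
ee_pos: [0.4047, 0.2532, 0.4234]
ee_rot: [0.001, 0.119, 0.993, 0.0]
contact_force: [1.0, -0.3, 0.5]
finger_gap: 0.0854
```

Call:
carry_out(steps=[[0,0,0,0,0,0,-0.12],[0,0,0,0,0,0,-0.12],[0,0,0,0,0,0,-0.12],[0,0,0,0,0,0,-0.12],[0,0,0,0,0,0,-0.12],[0,0,0,0,0,0,0]])

```text
clock: 1.72
ee_pos: [0.4083, 0.2447, 0.4244]
ee_rot: [0.002, -0.186, 0.983, -0.001]
contact_force: [-0.7, 0.2, -0.4]
finger_gap: 0.0856
```

```bash
cat > snap.py <<'E'
import sys,pickle
from station import robot
from h import *
st=robot.get_state(); show(st)
im=robot.get_image(sys.argv[1]); pickle.dump((st,im),open(f"{sys.argv[2]}.pkl","wb"))
cv2.imwrite(f"pics/{sys.argv[2]}.png",im["color"][:,:,::-1])
E
python3 snap.py wrist w1
```

```text
t 1.72 pos [0.4083 0.2447 0.4244] hy 1.945 z [ 0.005 -0.001 -1.   ] F [-0.7  0.2 -0.4] tq [ 0.03  0.04 -0.04] gap 0.0856 j [ 0.43 -0.29  2.   -0.    1.42 -1.52]
```

View pics/w1.png

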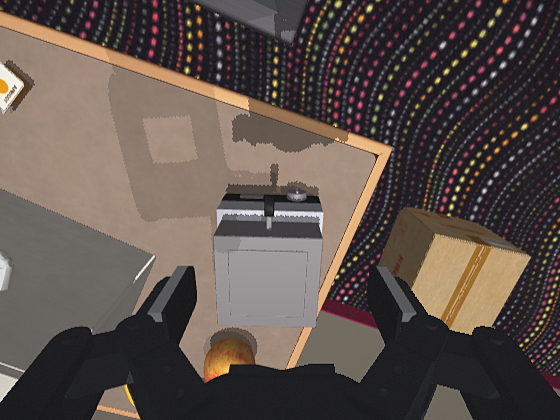

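```bash
python3 - <<'E'
from h import *
import pickle
st,im=pickle.load(open("w1.pkl","rb"))
crop(im,200,170,140,165,4.5 if 0 else 3.6,"pics/w1c.png")
E
```

```text
(no output)
```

View pics/w1c.png

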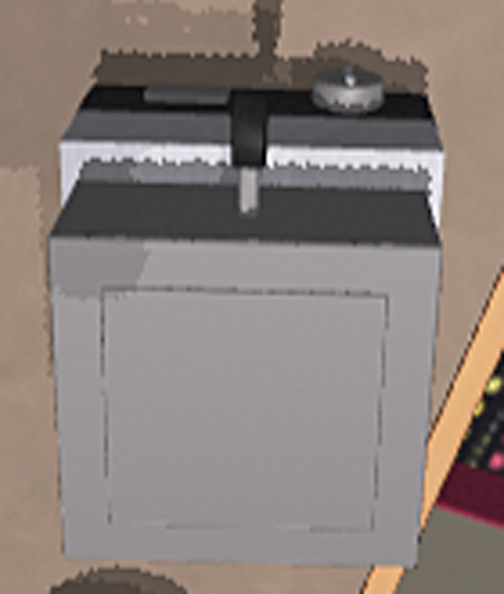

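```bash
python3 - <<'E'
from h import *
import pickle
st,im=pickle.load(open("w1.pkl","rb"))
I=pickle.load(open("I0.pkl","rb"));a,b=I["scene"],I["side"]
c=lambda x,y:(200+(x-1.3)/3.6,170+(y-1.3)/3.6)
sc=lambda x,y:(175+(x-2)/5,140+(y-2)/5); sd=lambda x,y:(140+(x-402)/5,130+(y-2)/5)
dl,dr=onz(im,c(63,143),.07),onz(im,c(442,152),.07)
print("deck",dl,dr,np.linalg.norm(dl-dr),"hx",np.arctan2(-(dl-dr)[0]*-1,-(dl-dr)[1]*1), np.arctan2(*(dr-dl)[1::-1]))
for z in(.115,.125,.135):
    q=[onz(im,c(*p),z) for p in[(52,240),(440,245),(415,565),(65,555)]]
    print(z,[np.linalg.norm(q[i]-q[(i+1)%4]).round(4) for i in range(4)],"head front",np.arctan2(*(q[1]-q[0])[1::-1]),np.arctan2(*(q[2]-q[3])[1::-1]),"FC",(q[0]+q[1])/2,"BC",(q[2]+q[3])/2)
A={"FR*":((440,245),(70,156),(457,178)),"FL*":((52,240),(233,186),(660,206)),"BR*":((415,565),(148,55),(524,32)),"BL*":((65,555),(304,89),(718,56)),"tab":((250,132),(131,222),(546,246))}
for n,(w,p,q) in A.items():
    p_,e=tri([ray(im,c(*w)),ray(a,sc(*p)),ray(b,sd(*q))]); print(n,p_.round(4),np.round(e,4))
E
```

```text
deck [0.46637744 0.18621879 0.07      ] [0.42527797 0.29841458 0.07      ] 0.11948665274673281 hx 0.3511384741872241 1.9219348009821207
0.115 [np.float64(0.1085), np.float64(0.1102), np.float64(0.1095), np.float64(0.1081)] head front 1.9334590906226437 1.9140583866937044 FC [0.45691579 0.2464898  0.115     ] BC [0.55965095 0.28323673 0.115     ]
0.125 [np.float64(0.1046), np.float64(0.1062), np.float64(0.1055), np.float64(0.1042)] head front 1.9334590906226434 1.914058386693704 FC [0.4523692  0.24527268 0.125     ] BC [0.55139165 0.28069163 0.125     ]
0.135 [np.float64(0.1007), np.float64(0.1022), np.float64(0.1016), np.float64(0.1002)] head front 1.933459090622644 1.9140583866937038 FC [0.4478226  0.24405556 0.135     ] BC [0.54313234 0.27814653 0.135     ]
FR* [0.4386 0.298  0.1109] [0.0007 0.0012 0.0018]
FL* [0.4788 0.1947 0.1102] [0.0007 0.0024 0.0028]
BR* [0.5401 0.3341 0.1147] [0.0012 0.0013 0.0016]
BL* [0.5816 0.2318 0.1099] [0.0008 0.0023 0.0018]
tab [0.4322 0.2377 0.0945] [0.0006 0.0019 0.0014]
```

```bash
python3 - <<'E'
from station import robot
from h import *
st=robot.get_state(); show(st)
# tool z tilt ignored
todo(st,[.4325,.2377,.30],1.923)
todo(st,[.4325,.2377,.25],1.923)
E
```

```text
t 1.77 pos [0.4083 0.2447 0.4244] hy 1.941 z [ 0.005 -0.001 -1.   ] F [-0.2 -0.7  0.2] tq [ 0.02 -0.03 -0.01] gap 0.0854 j [ 0.43 -0.29  2.   -0.    1.42 -1.51]
shift tool [-0.0195 -0.015   0.1245] rows 4.0
turn [-0.0027  0.0045  0.0184] rows 1.0
shift tool [-0.0192 -0.0148  0.1745] rows 5.0
turn [-0.0027  0.0045  0.0184] rows 1.0
```

Call:
carry_out(steps=[[0,-0.006,-0.005,0.035,-0.003,0.0045,0.018],[0,-0.006,-0.005,0.035,0,0,0],[0,-0.006,-0.005,0.035,0,0,0],[0,-0.002,-0.001,0.02,0,0,0],[0,0,0,0,0,0,0]])

```text
clock: 2.18
ee_pos: [0.4347, 0.2376, 0.3003]
ee_rot: [0.006, -0.167, 0.986, 0.002]
contact_force: [-1.0, -0.5, -0.5]
finger_gap: 0.0849
```

```bash
python3 snap.py wrist w2; python3 - <<'E'
from station import robot
from h import *
st=robot.get_state(); todo(st,[.4325,.2377,.25],1.923)
E
```

```text
t 2.18 pos [0.4347 0.2376 0.3003] hy 1.907 z [ 0.01   0.005 -1.   ] F [-1.  -0.5 -0.5] tq [-0.    0.04  0.08] gap 0.0849 j [ 0.39 -0.14  2.09  0.    1.18 -1.52]
shift tool [0.003  0.0006 0.0519] rows 2.0
turn [ 0.0017  0.0131 -0.0153] rows 1.0
```

View pics/w2.png

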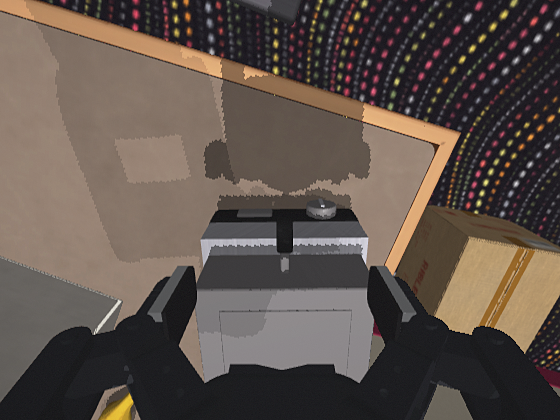

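```bash
python3 - <<'E'
from h import *
import pickle
st,im=pickle.load(open("w2.pkl","rb")); print(proj(im,[.4325,.2377,.092]),proj(im,[.4325,.2377,.104]))
crop(im,240,190,90,110,5,"pics/w2c.png")
E
```

```text
[284.58874253 233.79589517] [284.79075459 242.25690915]
```

View pics/w2c.png

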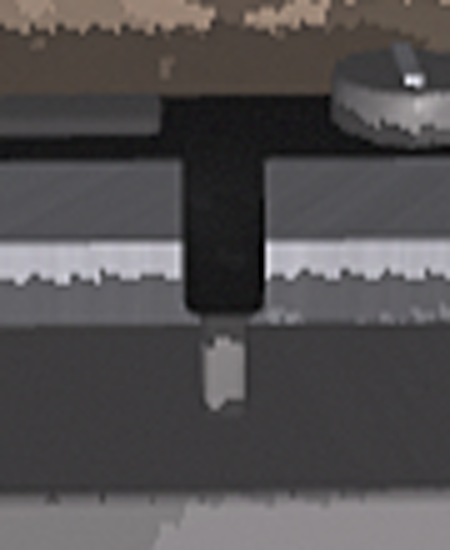

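Call:
carry_out(steps=[[0,0.002,0.0005,0.026,0.001,0.013,-0.015],[0,0.001,0,0.026,0,0,0],[0,0,0,0,0,0,0]])

```text
clock: 2.48
ee_pos: [0.4343, 0.2389, 0.255]
ee_rot: [0.005, -0.173, 0.985, 0.001]
contact_force: [-0.8, 0.4, -0.1]
finger_gap: 0.0853
```

```bash
python3 - <<'E'
from station import robot
from h import *
st=robot.get_state();show(st); todo(st,[.4325,.2377,.25],1.923)
E
```

```text
t 2.48 pos [0.4343 0.2389 0.255 ] hy 1.919 z [ 0.009  0.004 -1.   ] F [-0.8  0.4 -0.1] tq [0.02 0.02 0.  ] gap 0.0853 j [ 0.39 -0.08  2.12  0.    1.09 -1.52]
shift tool [ 0.0022 -0.0005  0.005 ] rows 1.0
turn [ 0.0012  0.0096 -0.0043] rows 1.0
```

Call:
carry_out(steps=[[0,0.002,-0.0005,0.005,0.001,0.009,-0.004],[255,0,0,0,0,0,0],[255,0,0,0,0,0,0],[255,0,0,0,0,0,0],[255,0,0,0,0,0,0],[255,0,0,0,0,0,0],[255,0,0,0,0,0,0],[255,0,0,0,0,0,0]], squeeze=40)

```text
clock: 3.15
ee_pos: [0.4358, 0.2399, 0.2616]
ee_rot: [0.008, -0.174, 0.985, 0.002]
contact_force: [0.0, 0.7, -3.0]
finger_gap: 0.0085
```

```bash
python3 - <<'E'
from station import robot
from h import *
show(robot.get_state())
E
python3 snap.py wrist w3
```

```text
t 3.15 pos [0.4358 0.2399 0.2616] hy 1.921 z [ 0.015  0.007 -1.   ] F [ 0.   0.7 -3. ] tq [0.11 0.01 0.02] gap 0.0085 j [ 0.4  -0.08  2.11  0.    1.09 -1.53]
t 3.15 pos [0.4358 0.2399 0.2616] hy 1.921 z [ 0.015  0.007 -1.   ] F [ 0.   0.7 -3. ] tq [0.11 0.01 0.02] gap 0.0085 j [ 0.4  -0.08  2.11  0.    1.09 -1.53]
```

View pics/w3.png

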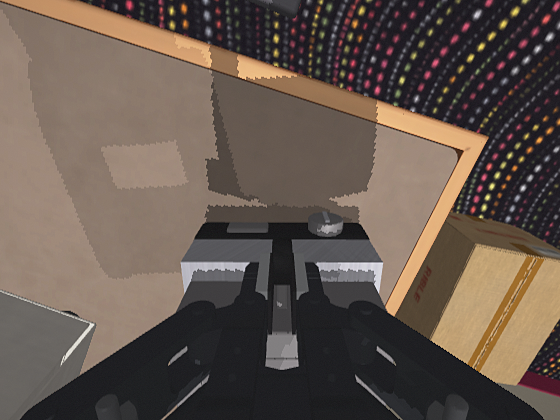

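Call:
carry_out(steps=[[180,0,0,0,0,0,0],[180,0,0,0,0,0,0],[180,0.003,0.002,0.006,0,0.014,0],[180,0.001,0,0.006,0,0,0],[180,0,0,0,0,0,0]])

```text
clock: 3.62
ee_pos: [0.4312, 0.2404, 0.2486]
ee_rot: [0.001, -0.174, 0.985, 0.0]
contact_force: [-0.3, -0.8, -0.4]
finger_gap: 0.025
```

```bash
python3 - <<'E'
from station import robot
from h import *
st=robot.get_state();show(st); todo(st,[.4325,.2377,.25],1.923)
E
```

```text
t 3.62 pos [0.4312 0.2404 0.2486] hy 1.921 z [ 0.001  0.001 -1.   ] F [-0.3 -0.8 -0.4] tq [0.02 0.02 0.03] gap 0.025 j [ 0.4  -0.07  2.13  0.    1.08 -1.52]
shift tool [-0.0003 -0.0029 -0.0014] rows 1.0
turn [ 0.0007  0.0015 -0.0022] rows 1.0
```

Call:
carry_out(steps=[[180,0,-0.002,-0.001,0,0,0],[255,0,0,0,0,0,0],[255,0,0,0,0,0,0],[255,0,0,0,0,0,0]])

```text
clock: 3.95
ee_pos: [0.4314, 0.2383, 0.2483]
ee_rot: [-0.001, -0.174, 0.985, 0.001]
contact_force: [-0.5, 0.0, 0.5]
finger_gap: 0.0092
```

```bash
python3 - <<'E'
from station import robot
from h import *
st=robot.get_state();show(st); todo(st,[.4325,.2377,.25],1.923)
E
```

```text
t 3.95 pos [0.4314 0.2383 0.2483] hy 1.92 z [-0.001  0.001 -1.   ] F [-0.5  0.   0.5] tq [ 0.    0.01 -0.07] gap 0.0092 j [ 0.4  -0.07  2.13  0.    1.09 -1.53]
shift tool [-0.0008 -0.0009 -0.0017] rows 1.0
turn [ 0.0014 -0.0011 -0.0027] rows 1.0
```

```bash
python3 - <<'E'
import numpy as np
a=np.arange(0,2.01,.1); x=-140*np.cos(a)+22*np.sin(a); z=140*np.sin(a)+22*np.cos(a)
for i in range(20): print(round(a[i+1],1),"tool x %.1f z %.1f"%(-(x[i+1]-x[i]),-(z[i+1]-z[i])), "cum x %.1f z %.1f"%(x[i+1]+140,z[i+1]-22))
E
```

```text
0.1 tool x -2.9 z -13.9 cum x 2.9 z 13.9
0.2 tool x -4.3 z -13.5 cum x 7.2 z 27.4
0.3 tool x -5.6 z -13.0 cum x 12.8 z 40.4
0.4 tool x -6.9 z -12.4 cum x 19.6 z 52.8
0.5 tool x -8.1 z -11.6 cum x 27.7 z 64.4
0.6 tool x -9.2 z -10.8 cum x 36.9 z 75.2
0.7 tool x -10.2 z -9.8 cum x 47.1 z 85.0
0.8 tool x -11.1 z -8.7 cum x 58.2 z 93.8
0.9 tool x -12.0 z -7.6 cum x 70.2 z 101.3
1.0 tool x -12.7 z -6.4 cum x 82.9 z 107.7
1.1 tool x -13.2 z -5.1 cum x 96.1 z 112.7
1.2 tool x -13.7 z -3.7 cum x 109.8 z 116.5
1.3 tool x -14.0 z -2.3 cum x 123.7 z 118.8
1.4 tool x -14.1 z -0.9 cum x 137.9 z 119.7
1.5 tool x -14.2 z 0.5 cum x 152.0 z 119.2
1.6 tool x -14.0 z 1.9 cum x 166.1 z 117.3
1.7 tool x -13.8 z 3.3 cum x 179.9 z 114.0
1.8 tool x -13.4 z 4.7 cum x 193.2 z 109.3
1.9 tool x -12.8 z 6.0 cum x 206.1 z 103.4
2.0 tool x -12.2 z 7.2 cum x 218.3 z 96.1
```

Call:
carry_out(steps=[[255,-0.003,0,-0.014,0,0,0],[255,-0.0043,0,-0.0135,0,0,0],[255,-0.0056,0,-0.013,0,0,0],[255,-0.0069,0,-0.0124,0,0,0],[255,0,0,0,0,0,0]])

```text
clock: 4.37
ee_pos: [0.4497, 0.2448, 0.299]
ee_rot: [-0.004, -0.173, 0.985, 0.0]
contact_force: [-0.1, 0.2, -1.1]
finger_gap: 0.0094
```

```bash
cat > arc.py <<'E'
from station import robot
from h import *
st=robot.get_state();show(st); T=tool(st)
h=np.array([np.cos(.352),np.sin(.352)]); H=np.array([.4325,.2377])+.14*h
d=st["ee_pos"][:2]-H; g=st["ee_pos"]-0+T[:,2]*.155
d=g[:2]-H
xl,yl,z=d@h,d@np.array([-h[1],h[0]]),g[2]-.07
print("grasp in hinge frame",np.round([xl,yl,z],4),"ang",np.arctan2(z,-xl)-np.arctan2(22,140),"rad",np.hypot(xl,z))
E
python3 arc.py
```

```text
t 4.37 pos [0.4497 0.2448 0.299 ] hy 1.919 z [-0.009 -0.001 -1.   ] F [-0.1  0.2 -1.1] tq [ 0.    0.23 -0.06] gap 0.0094 j [ 0.39 -0.09  2.05  0.    1.19 -1.53]
grasp in hinge frame [-0.1228  0.001   0.074 ] ang 0.3868637354355845 rad 0.1433514084833103
```

Tracks the arc well. I'll continue.

Call:
carry_out(steps=[[255,-0.008,0,-0.0118,0,-0.004,0],[255,-0.0092,0,-0.0108,0,-0.004,0],[255,-0.0102,0,-0.0098,0,0,0],[255,-0.0111,0,-0.0087,0,0,0],[255,-0.012,0,-0.0076,0,0,0],[255,0,0,0,0,0,0]])

```text
clock: 4.87
ee_pos: [0.4967, 0.2619, 0.3457]
ee_rot: [-0.012, -0.174, 0.985, -0.002]
contact_force: [3.0, 2.4, -4.3]
finger_gap: 0.0093
```

```bash
python3 arc.py
```

```text
t 4.87 pos [0.4967 0.2619 0.3457] hy 1.92 z [-0.023 -0.007 -1.   ] F [ 3.   2.4 -4.3] tq [ 0.24 -0.3  -0.07] gap 0.0093 j [ 0.39 -0.02  1.9   0.    1.28 -1.53]
grasp in hinge frame [-0.0752  0.0008  0.1208] ang 0.8579304766414421 rad 0.14227161950398404
```

Call:
carry_out(steps=[[255,-0.013,0,-0.007,0,-0.012,0],[255,-0.0132,0,-0.005,0,-0.012,0],[255,-0.0137,0,-0.0037,0,-0.003,0],[255,-0.014,0,-0.0023,0,-0.003,0],[255,-0.0141,0,-0.001,0,-0.003,0],[255,0,0,0,0,0,0]])

```text
clock: 5.37
ee_pos: [0.5598, 0.2849, 0.3661]
ee_rot: [-0.005, -0.174, 0.985, -0.001]
contact_force: [0.5, 0.9, -4.1]
finger_gap: 0.0093
```

```bash
python3 arc.py
```

```text
t 5.37 pos [0.5598 0.2849 0.3661] hy 1.921 z [-0.01  -0.004 -1.   ] F [ 0.5  0.9 -4.1] tq [ 0.14  0.03 -0.06] gap 0.0093 j [ 0.39  0.11  1.74 -0.    1.31 -1.54]
grasp in hinge frame [-0.0059  0.0004  0.1411] ang 1.3733445003707665 rad 0.14123858199928357
```

Call:
carry_out(steps=[[255,-0.0142,0,0.0,0,-0.008,0],[255,-0.0141,0,0.0015,0,-0.003,0],[255,-0.0138,0,0.003,0,-0.003,0],[255,-0.0134,0,0.0043,0,-0.003,0],[255,-0.0129,0,0.0056,0,0,0],[255,0,0,0,0,0,0]])

```text
clock: 5.87
ee_pos: [0.6223, 0.3078, 0.3536]
ee_rot: [-0.002, -0.175, 0.985, -0.002]
contact_force: [-1.2, 0.9, -2.5]
finger_gap: 0.0091
```

```bash
python3 arc.py
```

```text
t 5.87 pos [0.6223 0.3078 0.3536] hy 1.922 z [-0.003 -0.004 -1.   ] F [-1.2  0.9 -2.5] tq [ 0.05  0.3  -0.06] gap 0.0091 j [ 0.38  0.25  1.59 -0.    1.3  -1.54]
grasp in hinge frame [0.0617 0.     0.1286] ang 1.86205376469363 rad 0.14263604461748783
```

Call:
carry_out(steps=[[255,-0.008,0,0.004,0,-0.003,0],[255,-0.007,0,0.004,0,0,0],[255,0,0,0,0,0,0]])

```text
clock: 6.12
ee_pos: [0.6351, 0.3126, 0.3467]
ee_rot: [-0.002, -0.175, 0.985, -0.002]
contact_force: [-1.0, 0.2, -2.1]
finger_gap: 0.009
```

```bash
python3 arc.py
```

```text
t 6.12 pos [0.6351 0.3126 0.3467] hy 1.923 z [-0.003 -0.005 -1.   ] F [-1.   0.2 -2.1] tq [-0.03  0.36 -0.04] gap 0.009 j [ 0.38  0.29  1.56 -0.    1.3  -1.54]
grasp in hinge frame [ 7.530e-02 -1.000e-04  1.217e-01] ang 1.9692515242645035 rad 0.1431440467660039
```

Call:
carry_out(steps=[[150,0,0,0,0,0,0],[100,0,0,0,0,0,0],[100,0,0,-0.02,0,0,0],[100,0,0,-0.03,0,0,0],[100,0.03,0,-0.01,0,0,0],[60,0.035,0,0,0,0,0],[0,0.035,0,0,0,0,0],[0,0.015,0,0,0,0,0],[0,0,0,0,0,0,0]])

```text
clock: 6.87
ee_pos: [0.5234, 0.271, 0.4141]
ee_rot: [0.009, -0.175, 0.984, -0.001]
contact_force: [0.6, 0.0, 0.5]
finger_gap: 0.0854
```

```bash
python3 snap.py wrist w4;python3 snap.py side s4
```

```text
t 6.87 pos [0.5234 0.271  0.4141] hy 1.923 z [ 0.018  0.    -1.   ] F [0.6 0.  0.5] tq [-0.01 -0.02  0.04] gap 0.0854 j [ 0.39 -0.02  1.78 -0.01  1.36 -1.53]
t 6.92 pos [0.5244 0.2713 0.4144] hy 1.923 z [ 0.019  0.001 -1.   ] F [ 0.6  1.  -0. ] tq [0.02 0.   0.01] gap 0.0853 j [ 0.39 -0.02  1.78 -0.01  1.36 -1.53]
```

View pics/w4.png

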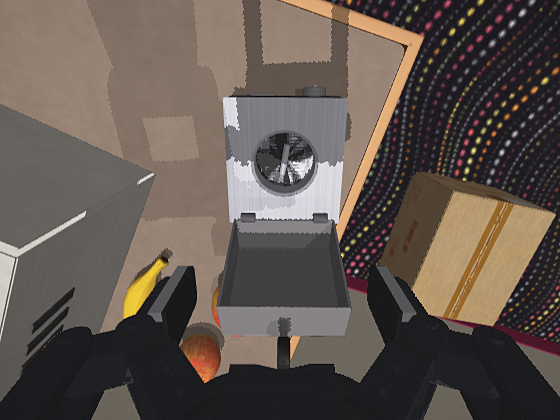

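View pics/s4.png

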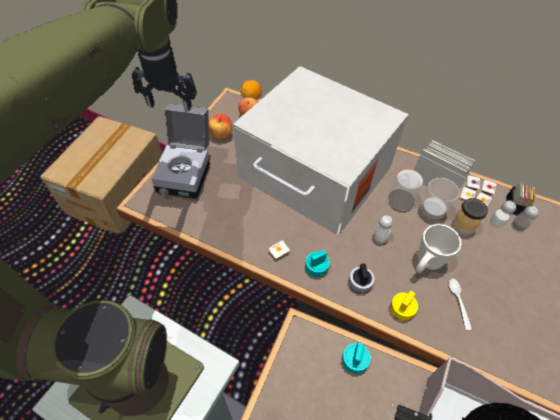

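The lid stands open and the well shows at (286,161) with the tongue across it. Next a close look at the tongue.

```bash
python3 - <<'E'
from h import *
import pickle
st,im=pickle.load(open("w4.pkl","rb"))
crop(im,245,120,80,80,7.5,"pics/w4c.png")
E
```

```text
(no output)
```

View pics/w4c.png

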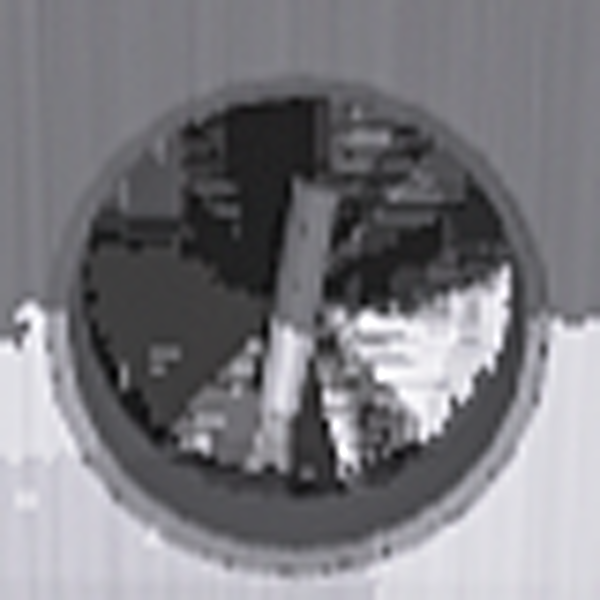

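```bash
python3 - <<'E'
from h import *
import pickle
st,im=pickle.load(open("w4.pkl","rb"))
c=lambda x,y:(245+(x-3.25)/7.5,120+(y-3.25)/7.5)
p,q=onz(im,c(315,185),.048),onz(im,c(284,412),.048)
print("tongue",p,q,np.linalg.norm(p-q),np.arctan2(*(q-p)[1::-1]),"mid",(p+q)/2)
for z in(.07,):
    L,Rr,t,b,m=[onz(im,c(*k),z) for k in[(47,320),(548,320),(298,75),(298,575),(298,325)]]
    print("well",(L+Rr)/2,(t+b)/2,np.linalg.norm(L-Rr),np.linalg.norm(t-b))
# lid hinge knuckles etc
I=pickle.load(open("I0.pkl","rb"));
# tongue in other edges
for e in [((293,185),(263,410)),((338,185),(305,410))]:
    p,q=[onz(im,c(*k),.048) for k in e]; print(np.arctan2(*(q-p)[1::-1]))
st,im2=pickle.load(open("s4.pkl","rb"))
crop(im2,145,95,70,105,6,"pics/s4c.png")
E
```

```text
tongue [0.49060708 0.26076145 0.048     ] [0.52389027 0.26824534 0.048     ] 0.03411421412090572 0.22117629043535367 mid [0.50724868 0.2645034  0.048     ]
well [0.50583968 0.26364235 0.07      ] [0.50771544 0.26444144 0.07      ] 0.06939676837880593 0.07019320717582969
0.2211183400698911
0.2145697872801566
```

View pics/s4c.png

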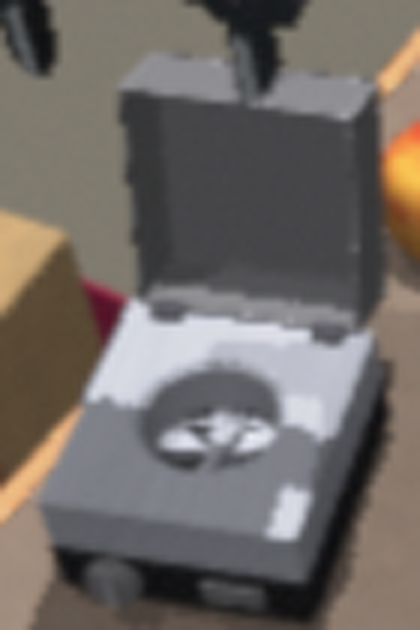

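```bash
cat > plan.py <<'E'
from station import robot
from h import *
def plan(wps,dh,n_turn,st=None,step=.038):
    """rows along waypoints; turn total dh (tool rz) over n_turn rows"""
    st=st or robot.get_state(); T=tool(st); hy=np.arctan2(T[1,1],T[0,1])
    pts=[st["ee_pos"]]
    for w in wps:
        a=pts[-1]; n=int(np.ceil(np.linalg.norm(np.array(w)-a)/step)); pts+= [a+(np.array(w)-a)*(i+1)/n for i in range(n)]
    rows=[];N=max(len(pts)-1,n_turn)
    for i in range(N):
        d=pts[i+1]-pts[i] if i<len(pts)-1 else np.zeros(3)
        tx=np.array([-np.sin(hy),np.cos(hy),0]);ty=np.array([np.cos(hy),np.sin(hy),0])
        r=dh/n_turn if i<n_turn else 0
        rows.append([round(float(v),3) for v in(d@tx,d@ty,-d[2])]+[round(r,3)]); hy-=r
    for i,r in enumerate(rows): print(i,r)
E
python3 - <<'E'
from plan import *
I=pickle=__import__("pickle").load(open("I0.pkl","rb"));a=I["scene"]
print("yellow",onz(a,(393,312),.02),"turq",onz(a,(319,268),.02),onz(a,(339,350),.02))
st=robot.get_state();show(st)
plan([(.42,.14,.42),(.42,-.14,.42),(.455,-.317,.37)],2.91,24)
E
```

```text
yellow [ 0.43663237 -0.43858176  0.02      ] turq [ 0.43636009 -0.20968003  0.02      ] [ 0.26894366 -0.39008308  0.02      ]
t 6.97 pos [0.5253 0.2716 0.4141] hy 1.923 z [ 0.019  0.001 -1.   ] F [ 0.8  0.2 -0.5] tq [0.   0.   0.05] gap 0.0853 j [ 0.39 -0.01  1.78 -0.01  1.36 -1.53]
0 [0.029, -0.017, -0.001, 0.121]
1 [0.027, -0.021, -0.001, 0.121]
2 [0.024, -0.024, -0.001, 0.121]
3 [0.021, -0.027, -0.001, 0.121]
4 [0.017, -0.029, -0.001, 0.121]
5 [-0.009, -0.034, -0.0, 0.121]
6 [-0.013, -0.033, -0.0, 0.121]
7 [-0.017, -0.031, -0.0, 0.121]
8 [-0.02, -0.029, -0.0, 0.121]
9 [-0.024, -0.026, -0.0, 0.121]
10 [-0.027, -0.023, -0.0, 0.121]
11 [-0.029, -0.019, -0.0, 0.121]
12 [-0.031, -0.016, -0.0, 0.121]
13 [-0.036, -0.005, 0.01, 0.121]
14 [-0.036, -0.001, 0.01, 0.121]
15 [-0.036, 0.003, 0.01, 0.121]
16 [-0.035, 0.008, 0.01, 0.121]
17 [-0.034, 0.012, 0.01, 0.121]
18 [0.0, 0.0, -0.0, 0.121]
19 [0.0, 0.0, -0.0, 0.121]
20 [0.0, 0.0, -0.0, 0.121]
21 [0.0, 0.0, -0.0, 0.121]
22 [0.0, 0.0, -0.0, 0.121]
23 [0.0, 0.0, -0.0, 0.121]
```

Call:
carry_out(steps=[[0,0.029,-0.017,-0.001,0,0.018,0.12],[0,0.027,-0.021,-0.001,0,0,0.12],[0,0.024,-0.024,-0.001,0,0,0.12],[0,0.021,-0.027,-0.001,0,0,0.12],[0,0.017,-0.029,-0.001,0,0,0.12],[0,-0.009,-0.034,0,0,0,0.12],[0,-0.013,-0.033,0,0,0,0.12],[0,-0.017,-0.031,0,0,0,0.12]])

```text
clock: 7.63
ee_pos: [0.4202, 0.0317, 0.4205]
ee_rot: [0.005, 0.314, 0.949, -0.0]
contact_force: [0.7, -0.7, 0.4]
finger_gap: 0.0855
```

```bash
python3 - <<'E'
from plan import *
st=robot.get_state();show(st);T=tool(st);h=np.arctan2(T[1,1],T[0,1])
todo(st,[.42,-.14,.42],h)
plan([(.42,-.14,.42),(.455,-.317,.37)],h+.99,int(np.ceil((h+.99)/.12)))
E
```

```text
t 7.63 pos [0.4202 0.0317 0.4205] hy 0.931 z [ 0.01  -0.003 -1.   ] F [ 0.7 -0.7  0.4] tq [-0.    0.02  0.01] gap 0.0855 j [-0.05 -0.43  2.11 -0.    1.45 -0.98]
shift tool [-0.1023 -0.1378  0.0011] rows 5.0
turn [ 0.0031  0.0098 -0.    ] rows 1.0
0 [-0.02, -0.028, 0.0, np.float64(0.113)]
1 [-0.023, -0.025, 0.0, np.float64(0.113)]
2 [-0.026, -0.022, 0.0, np.float64(0.113)]
3 [-0.028, -0.019, 0.0, np.float64(0.113)]
4 [-0.03, -0.016, 0.0, np.float64(0.113)]
5 [-0.036, -0.006, 0.01, np.float64(0.113)]
6 [-0.036, -0.002, 0.01, np.float64(0.113)]
7 [-0.036, 0.002, 0.01, np.float64(0.113)]
8 [-0.036, 0.006, 0.01, np.float64(0.113)]
9 [-0.035, 0.01, 0.01, np.float64(0.113)]
10 [0.0, 0.0, -0.0, np.float64(0.113)]
11 [0.0, 0.0, -0.0, np.float64(0.113)]
12 [0.0, 0.0, -0.0, np.float64(0.113)]
13 [0.0, 0.0, -0.0, np.float64(0.113)]
14 [0.0, 0.0, -0.0, np.float64(0.113)]
15 [0.0, 0.0, -0.0, np.float64(0.113)]
16 [0.0, 0.0, -0.0, np.float64(0.113)]
```

Call:
carry_out(steps=[[0,-0.02,-0.028,0,0.003,0.01,0.113],[0,-0.023,-0.025,0,0,0,0.113],[0,-0.026,-0.022,0,0,0,0.113],[0,-0.028,-0.019,0,0,0,0.113],[0,-0.03,-0.016,0,0,0,0.113],[0,-0.036,-0.006,0.01,0,0,0.113],[0,-0.036,-0.002,0.01,0,0,0.113],[0,-0.036,0.002,0.01,0,0,0.113],[0,-0.036,0.006,0.01,0,0,0.113],[0,-0.035,0.01,0.01,0,0,0.113]])

```text
clock: 8.47
ee_pos: [0.4509, -0.3431, 0.3802]
ee_rot: [0.012, 0.793, 0.609, 0.006]
contact_force: [0.4, 0.3, 0.2]
finger_gap: 0.085
```

Call:
carry_out(steps=[[0,0,0,0,0,0,0.113],[0,0,0,0,0,0,0.113],[0,0,0,0,0,0,0.113],[0,0,0,0,0,0,0.113],[0,0,0,0,0,0,0.113],[0,0,0,0,0,0,0.113],[0,0,0,0,0,0,0.113],[0,0,0,0,0,0,0]])

```text
clock: 9.13
ee_pos: [0.4567, -0.3611, 0.373]
ee_rot: [0.008, 0.973, 0.229, 0.008]
contact_force: [0.1, -0.5, 0.6]
finger_gap: 0.0855
```

```bash
python3 snap.py wrist w5
```

```text
t 9.13 pos [ 0.4567 -0.3611  0.373 ] hy -1.109 z [ 0.019 -0.013 -1.   ] F [ 0.1 -0.5  0.6] tq [0.01 0.02 0.01] gap 0.0855 j [-0.76 -0.01  1.84  0.    1.28  0.35]
```

View pics/w5.png

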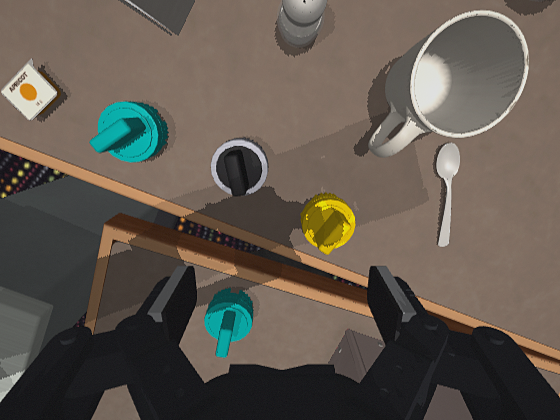

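```bash
python3 - <<'E'
from h import *
import pickle
st,im=pickle.load(open("w5.pkl","rb"))
crop(im,200,127,80,80,7.5,"pics/w5c.png")
E
```

```text
(no output)
```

View pics/w5c.png

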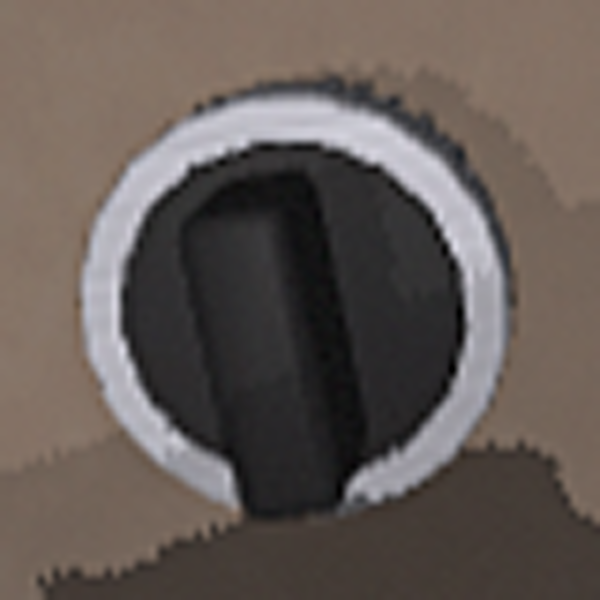

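```bash
python3 - <<'E'
from h import *
import pickle
st,im=pickle.load(open("w5.pkl","rb"))
c=lambda x,y:(200+(x-3.25)/7.5,127+(y-3.25)/7.5)
m=onz(im,c(294,303),.032);L,Rr=onz(im,c(82,303),.032),onz(im,c(505,303),.032)
p,q=onz(im,c(228,222),.068),onz(im,c(290,512),.068)
print("ring",m,np.linalg.norm(L-Rr),"bar",p,q,np.linalg.norm(p-q),"mid",(p+q)/2,"head",np.arctan2(*(p-q)[1::-1]))
for e in [((183,230),(245,515)),((275,215),(335,505)),((315,180),(365,430))]:
    p,q=[onz(im,c(*k),.068) for k in e]; print(np.arctan2(*(p-q)[1::-1]))
s=__import__("station").robot.get_state(); show(s)
h=np.arctan2(*(onz(im,c(228,222),.068)-onz(im,c(290,512),.068))[1::-1])
todo(s,[m[0],m[1],.30],h-np.pi/2)
E
```

```text
ring [ 0.46284433 -0.31815387  0.032     ] 0.05811086317044558 bar [ 0.47648016 -0.30788729  0.068     ] [ 0.44654735 -0.32928732  0.068     ] 0.036795843640273336 mid [ 0.46151375 -0.3185873   0.068     ] head 0.6206796788990654
0.6179692865965413
0.6205642010221432
0.6202448860212418
t 9.18 pos [ 0.4567 -0.3611  0.373 ] hy -1.105 z [ 0.019 -0.013 -1.   ] F [0.2 0.  0.2] tq [ 0.04 -0.03 -0.06] gap 0.0856 j [-0.76 -0.01  1.84  0.    1.28  0.34]
shift tool [ 0.024  -0.037   0.0726] rows 3.0
turn [ 0.0211 -0.0099 -0.1549] rows 2.0
```

Call:
carry_out(steps=[[0,0,0,0,0.021,-0.01,-0.077],[0,0,0,0,0,0,-0.077],[0,0,0,0,0,0,0]])

```text
clock: 9.43
ee_pos: [0.4581, -0.3628, 0.3728]
ee_rot: [-0.0, 0.95, 0.312, 0.0]
contact_force: [0.3, -0.5, 0.1]
finger_gap: 0.0852
```

```bash
python3 - <<'E'
from station import robot
from h import *
s=robot.get_state();show(s);todo(s,[.462,-.318,.28],-.951)
E
```

```text
t 9.43 pos [ 0.4581 -0.3628  0.3728] hy -0.936 z [ 0.  0. -1.] F [ 0.3 -0.5  0.1] tq [-0.   -0.03  0.01] gap 0.0852 j [-0.76  0.    1.83  0.    1.31  0.17]
shift tool [ 0.0297 -0.0337  0.0928] rows 3.0
turn [-0.0002 -0.0003  0.0154] rows 1.0
```

Call:
carry_out(steps=[[0,0.01,-0.011,0.02,0,0,0.008],[0,0.01,-0.011,0.022,0,0,0.007],[0,0.01,-0.011,0.025,0,0,0],[0,0,0,0.026,0,0,0],[0,0,0,0,0,0,0]])

```text
clock: 9.85
ee_pos: [0.4658, -0.3199, 0.2803]
ee_rot: [0.005, 0.952, 0.305, 0.003]
contact_force: [-0.5, 1.1, -0.7]
finger_gap: 0.0854
```

```bash
python3 snap.py wrist w6; python3 - <<'E'
from station import robot
from h import *
import pickle
s=robot.get_state();todo(s,[.462,-.318,.211],-.951)
st,im=pickle.load(open("w6.pkl","rb"))
print(proj(im,[.462,-.318,.068]),proj(im,[.462,-.318,.032]))
E
```

```text
t 9.85 pos [ 0.4658 -0.3199  0.2803] hy -0.951 z [ 0.008 -0.007 -1.   ] F [-0.5  1.1 -0.7] tq [ 0.01  0.06 -0.01] gap 0.0854 j [-0.7   0.05  1.95 -0.    1.13  0.25]
shift tool [-0.0023 -0.0055  0.0718] rows 2.0
turn [ 0.013  -0.0031 -0.0004] rows 1.0
[270.23520226 240.91314618] [271.36628719 220.69516785]
```

View pics/w6.png

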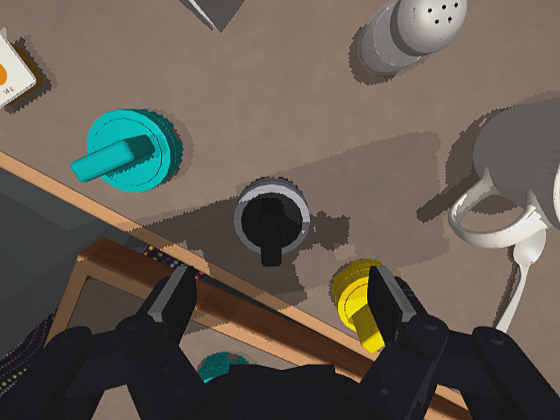

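Call:
carry_out(steps=[[0,-0.001,-0.005,0.03,0.013,-0.003,0],[0,-0.001,-0.001,0.03,0,0,0],[0,0,0,0,0,0,0]])

```text
clock: 10.15
ee_pos: [0.4647, -0.3201, 0.2287]
ee_rot: [0.005, 0.952, 0.305, 0.003]
contact_force: [-1.3, 1.5, -0.2]
finger_gap: 0.0855
```

```bash
python3 snap.py wrist w7; python3 - <<'E'
from station import robot
from h import *
import pickle
s=robot.get_state();todo(s,[.462,-.318,.211],-.951)
E
```

```text
t 10.15 pos [ 0.4647 -0.3201  0.2287] hy -0.951 z [ 0.009 -0.008 -1.   ] F [-1.3  1.5 -0.2] tq [ 0.05 -0.01  0.07] gap 0.0855 j [-0.7   0.11  1.98  0.    1.04  0.25]
shift tool [-0.0014 -0.0047  0.0204] rows 1.0
turn [ 0.0154 -0.004  -0.0003] rows 1.0
```

View pics/w7.png

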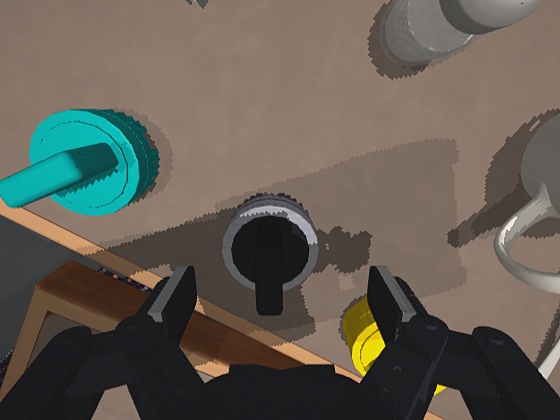

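Call:
carry_out(steps=[[0,-0.001,-0.005,0.012,0.015,-0.004,0],[0,0,0,0.006,0.004,0,0],[0,0,0,0,0,0,0]])

```text
clock: 10.45
ee_pos: [0.4643, -0.32, 0.2196]
ee_rot: [0.002, 0.953, 0.304, 0.002]
contact_force: [0.6, -0.5, 0.5]
finger_gap: 0.0853
```

```bash
python3 - <<'E'
from station import robot
from h import *
import pickle
s=robot.get_state();show(s);todo(s,[.462,-.318,.211],-.951)
E
```

```text
t 10.45 pos [ 0.4643 -0.32    0.2196] hy -0.952 z [ 0.005 -0.003 -1.   ] F [ 0.6 -0.5  0.5] tq [ 0.01  0.02 -0.03] gap 0.0853 j [-0.7   0.12  1.98  0.    1.03  0.25]
shift tool [-0.0008 -0.003   0.0086] rows 1.0
turn [ 0.0053 -0.0024 -0.001 ] rows 1.0
```

Call:
carry_out(steps=[[0,-0.001,-0.004,0.012,0.006,-0.003,0],[120,0,0,0,0,0,0],[180,0,0,0,0,0,0]])

```text
clock: 10.7
ee_pos: [0.4622, -0.3182, 0.2099]
ee_rot: [0.002, 0.953, 0.304, 0.001]
contact_force: [-0.1, -0.2, 0.1]
finger_gap: 0.0638
```

```bash
python3 - <<'E'
from station import robot
from h import *
import pickle
s=robot.get_state();show(s);todo(s,[.462,-.318,.211],-.951)
E
```

```text
t 10.7 pos [ 0.4622 -0.3182  0.2099] hy -0.952 z [ 0.003 -0.003 -1.   ] F [-0.1 -0.2  0.1] tq [-0.02 -0.06  0.02] gap 0.0638 j [-0.7   0.13  1.99 -0.    1.01  0.25]
shift tool [ 0.     -0.0003 -0.0011] rows 1.0
turn [ 0.0042 -0.0005 -0.0011] rows 1.0
```

Call:
carry_out(steps=[[180,0,0,0,0.004,0,0],[180,0,0,0,0,0,0],[200,0,0,0,0,0,0],[215,0,0,0,0,0,0],[255,0,0,0,0,0,0],[255,0,0,0,0,0,0],[255,0,0,0,0,0,0],[255,0,0,0,0,0,0]], squeeze=45)

```text
clock: 11.37
ee_pos: [0.4621, -0.3181, 0.2104]
ee_rot: [-0.0, 0.953, 0.304, 0.0]
contact_force: [-0.5, 0.1, -0.6]
finger_gap: 0.0136
```

```bash
python3 snap.py wrist w8
```

```text
t 11.37 pos [ 0.4621 -0.3181  0.2104] hy -0.952 z [ 0.     0.001 -1.   ] F [-0.5  0.1 -0.6] tq [ 0.05  0.03 -0.01] gap 0.0136 j [-0.7   0.13  1.99  0.    1.02  0.25]
```

View pics/w8.png

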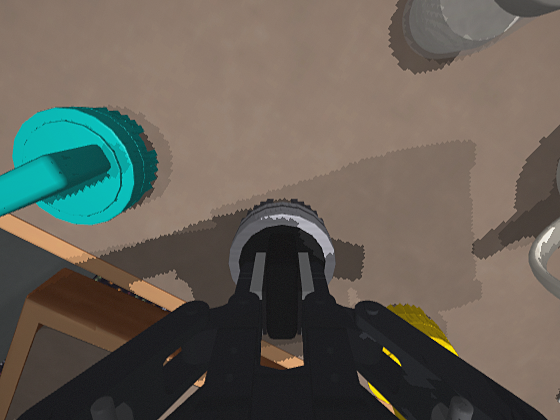

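Call:
carry_out(steps=[[255,0,0,-0.015,0,0,0],[255,0,0,-0.03,0,0,0],[255,0,0,-0.04,0,0,0],[255,0,0,-0.04,0,0,0],[255,0,0,-0.03,0,0,0],[255,0,0,0,0,0,0]])

```text
clock: 11.92
ee_pos: [0.4603, -0.3168, 0.3635]
ee_rot: [-0.007, 0.952, 0.304, -0.004]
contact_force: [1.5, -1.4, -0.8]
finger_gap: 0.0131
```

```bash
python3 - <<'E'
from plan import *
st=robot.get_state();show(st)
plan([(.42,-.13,.37),(.42,.13,.37),(.5,.255,.37)],.40,18)
E
```

```text
t 11.92 pos [ 0.4603 -0.3168  0.3635] hy -0.952 z [-0.013  0.011 -1.   ] F [ 1.5 -1.4 -0.8] tq [-0.06 -0.12 -0.02] gap 0.0131 j [-0.7  -0.04  1.89  0.    1.31  0.25]
0 [0.013, -0.029, -0.001, 0.022]
1 [0.012, -0.03, -0.001, 0.022]
2 [0.011, -0.03, -0.001, 0.022]
3 [0.011, -0.03, -0.001, 0.022]
4 [0.01, -0.03, -0.001, 0.022]
5 [0.009, -0.03, -0.001, 0.022]
6 [0.017, -0.033, -0.0, 0.022]
7 [0.017, -0.033, -0.0, 0.022]
8 [0.016, -0.034, -0.0, 0.022]
9 [0.015, -0.034, -0.0, 0.022]
10 [0.014, -0.034, -0.0, 0.022]
11 [0.014, -0.035, -0.0, 0.022]
12 [0.013, -0.035, -0.0, 0.022]
13 [0.029, -0.023, -0.0, 0.022]
14 [0.029, -0.024, -0.0, 0.022]
15 [0.028, -0.024, -0.0, 0.022]
16 [0.027, -0.025, -0.0, 0.022]
17 [0.0, 0.0, -0.0, 0.022]
```

Call:
carry_out(steps=[[255,0.013,-0.029,-0.001,-0.015,0,0.022],[255,0.012,-0.03,-0.001,0,0,0.022],[255,0.011,-0.03,-0.001,0,0,0.022],[255,0.011,-0.03,-0.001,0,0,0.022],[255,0.01,-0.03,-0.001,0,0,0.022],[255,0.009,-0.03,-0.001,0,0,0.022],[255,0.017,-0.033,0,0,0,0.022],[255,0.017,-0.033,0,0,0,0.022],[255,0.016,-0.034,0,0,0,0.022],[255,0.015,-0.034,0,0,0,0.022]])

```text
clock: 12.75
ee_pos: [0.4174, 0.0265, 0.3581]
ee_rot: [-0.0, 0.983, 0.186, -0.006]
contact_force: [1.2, 0.1, -2.6]
finger_gap: 0.0135
```

```bash
python3 - <<'E'
from plan import *
st=robot.get_state();show(st);T=tool(st);h=np.arctan2(T[1,1],T[0,1]);todo(st,st["ee_pos"],h)
plan([(.43,.15,.37),(.507,.2645,.37)],1.351+h,7)
E
```

```text
t 12.75 pos [0.4174 0.0265 0.3581] hy -1.198 z [-0.012 -0.001 -1.   ] F [ 1.2  0.1 -2.6] tq [-0.01 -0.1  -0.04] gap 0.0135 j [-0.06 -0.39  2.19 -0.    1.35  1.13]
shift tool [0. 0. 0.] rows 0.0
turn [-0.0029  0.0115  0.    ] rows 1.0
0 [0.014, -0.028, -0.003, np.float64(0.022)]
1 [0.014, -0.028, -0.003, np.float64(0.022)]
2 [0.013, -0.028, -0.003, np.float64(0.022)]
3 [0.012, -0.028, -0.003, np.float64(0.022)]
4 [0.027, -0.022, -0.0, np.float64(0.022)]
5 [0.026, -0.023, -0.0, np.float64(0.022)]
6 [0.026, -0.023, -0.0, np.float64(0.022)]
7 [0.025, -0.024, -0.0, 0]
```

Call:
carry_out(steps=[[255,0.014,-0.028,-0.003,-0.003,0.011,0.022],[255,0.014,-0.028,-0.003,0,0,0.022],[255,0.013,-0.028,-0.003,0,0,0.022],[255,0.012,-0.028,-0.003,0,0,0.022],[255,0.027,-0.022,0,0,0,0.022],[255,0.026,-0.023,0,0,0,0.022],[255,0.022,-0.023,0,0,0,0.022],[255,0,0,0,0,0,0]])

```text
clock: 13.42
ee_pos: [0.4799, 0.2514, 0.3553]
ee_rot: [0.0, 0.994, 0.11, -0.007]
contact_force: [-2.1, -0.7, -1.4]
finger_gap: 0.013
```

```bash
python3 - <<'E'
from plan import *
st=robot.get_state();show(st);todo(st,[.507,.2645,.30],-1.351)
E
```

```text
t 13.42 pos [0.4799 0.2514 0.3553] hy -1.351 z [-0.014 -0.002 -1.   ] F [-2.1 -0.7 -1.4] tq [-0.09  0.05  0.  ] gap 0.013 j [ 0.38 -0.08  1.94  0.    1.29  1.73]
shift tool [ 0.0301 -0.0068  0.0549] rows 2.0
turn [-0.0015  0.0144 -0.0002] rows 1.0
```

Call:
carry_out(steps=[[255,0.012,-0.003,0.012,-0.001,0.014,0],[255,0.01,-0.002,0.015,0,0.005,0],[255,0.006,-0.002,0.015,0,0,0],[255,0,0,0.008,0,0,0],[255,0,0,0,0,0,0]])

```text
clock: 13.83
ee_pos: [0.5048, 0.2668, 0.2949]
ee_rot: [0.001, 0.994, 0.112, -0.003]
contact_force: [-1.1, 0.4, -2.6]
finger_gap: 0.0131
```

```bash
cat > goal.py <<'E'
from plan import *
import sys
g=[float(v) for v in sys.argv[1:5]]
st=robot.get_state();show(st);T=tool(st);p=st["ee_pos"]+T[:,2]*.155
hy=g[3];T2=np.array([[-np.sin(hy),np.cos(hy),0],[np.cos(hy),np.sin(hy),0],[0,0,-1]])
print("grasp",np.round(p,4),"err in tool x,y (mm)",np.round(1000*(T2.T@(np.array([g[0],g[1],0])-np.array([p[0],p[1],0]))),1))
todo(st,g[:3],hy)
E
python3 goal.py .507 .2645 .28 -1.351; python3 snap.py side s9; python3 snap.py wrist w9; python3 - <<'E'
from h import *
import pickle
st,im=pickle.load(open("s9.pkl","rb")); crop(im,130,70,110,140,4,"pics/s9c.png")
E
```

```text
t 13.83 pos [0.5048 0.2668 0.2949] hy -1.346 z [-0.005 -0.003 -1.   ] F [-1.1  0.4 -2.6] tq [-0.06  0.04  0.01] gap 0.0131 j [ 0.39  0.05  1.93 -0.    1.18  1.74]
grasp [0.504  0.2663 0.1399] err in tool x,y (mm) [2.5 2.4 0. ]
shift tool [0.0018 0.0027 0.0149] rows 1.0
turn [0.0019 0.0054 0.0048] rows 1.0
t 13.83 pos [0.5048 0.2668 0.2949] hy -1.346 z [-0.005 -0.003 -1.   ] F [-1.1  0.4 -2.6] tq [-0.06  0.04  0.01] gap 0.0131 j [ 0.39  0.05  1.93 -0.    1.18  1.74]
t 13.88 pos [0.5047 0.2667 0.2954] hy -1.346 z [-0.005 -0.003 -1.   ] F [-0.4 -0.7 -3.1] tq [-0.03  0.03  0.01] gap 0.0131 j [ 0.39  0.05  1.92 -0.    1.18  1.74]
```

View pics/s9c.png

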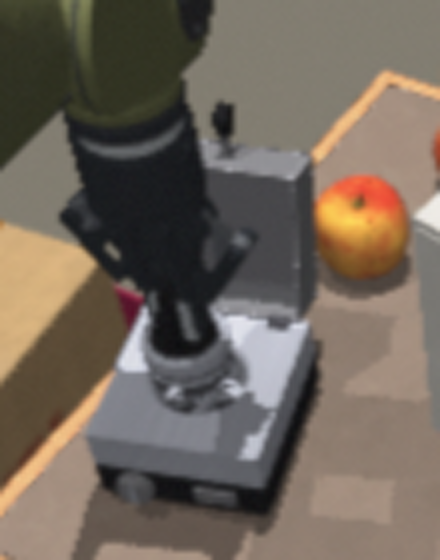

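View pics/w9.png

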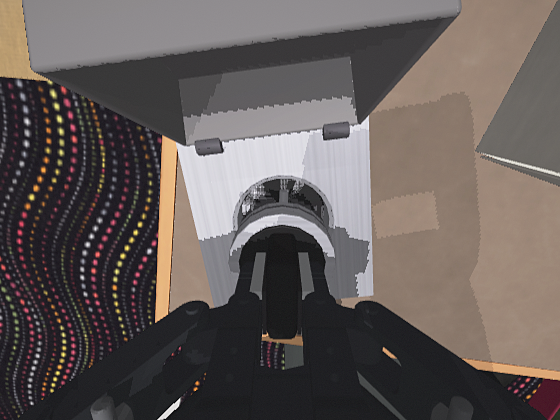

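```bash
python3 - <<'E'
from h import *
import pickle
st,im=pickle.load(open("w9.pkl","rb")); crop(im,220,165,130,110,5,"pics/w9c.png")
T=tool(st);p=st["ee_pos"]
# predicted well circle extremes
tx,ty=T[:,0],T[:,1]
for C in ([.507,.2645],):
  for z,r in((.07,.0355),(.067,.0325)):
    c=np.array([*C,z]); print(z,[proj(im,c+r*np.array([np.cos(a),np.sin(a),0])).round(1) for a in (np.arctan2(ty[1],ty[0]),np.arctan2(-ty[1],-ty[0]),np.arctan2(tx[1],tx[0]))])
g=p+T[:,2]*(.2104-.032)
print("ring",[proj(im,g+.03*v).round(1) for v in(ty,-ty,tx)])
E
```

```text
0.07 [array([333.9, 226.5]), array([231.3, 226.6]), array([282.7, 176.5])]
0.067 [array([328.9, 224.8]), array([236.2, 224.9]), array([282.7, 179.8])]
ring [array([333.6, 264.7]), array([224.2, 264.8]), array([278.8, 213.4])]
```

View pics/w9c.png

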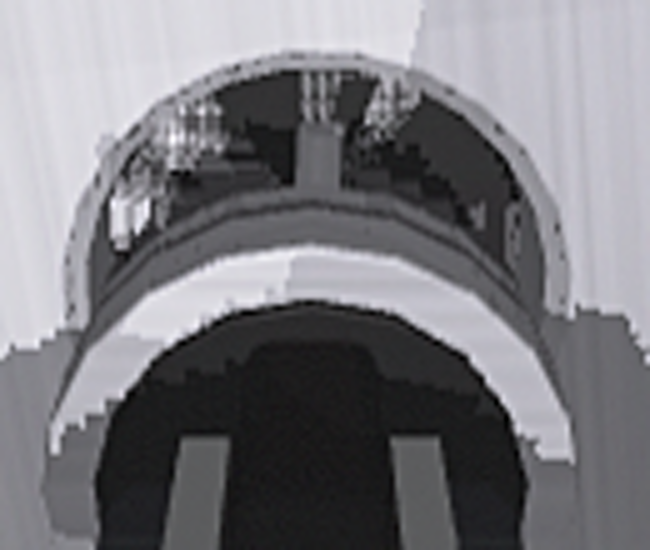

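Call:
carry_out(steps=[[255,0.002,0.0018,0.006,0.002,0.005,0.005],[255,0,0,0.005,0,0,0],[255,0,0,0,0,0,0]])

```text
clock: 14.18
ee_pos: [0.5076, 0.2648, 0.2875]
ee_rot: [-0.001, 0.994, 0.109, 0.003]
contact_force: [-0.9, 0.7, -2.9]
finger_gap: 0.0137
```

```bash
python3 goal.py .507 .2645 .26 -1.351; python3 snap.py wrist w10;  python3 - <<'E'
from h import *
import pickle
st,im=pickle.load(open("w10.pkl","rb")); crop(im,210,155,140,130,4.5,"pics/w10c.png")
Rm,t=cam(im);T=tool(st);print(T.T@(-Rm.T@t-st["ee_pos"]),T.T@Rm.T)
E
```

```text
t 14.18 pos [0.5076 0.2648 0.2875] hy -1.352 z [ 0.006  0.003 -1.   ] F [-0.9  0.7 -2.9] tq [-0.01  0.03 -0.02] gap 0.0137 j [0.39 0.06 1.93 0.   1.15 1.74]
grasp [0.5086 0.2653 0.1325] err in tool x,y (mm) [-1.8  0.4  0. ]
shift tool [-0.0009  0.0002  0.0275] rows 1.0
turn [-0.0014 -0.0069 -0.0015] rows 1.0
t 14.18 pos [0.5076 0.2648 0.2875] hy -1.352 z [ 0.006  0.003 -1.   ] F [-0.9  0.7 -2.9] tq [-0.01  0.03 -0.02] gap 0.0137 j [0.39 0.06 1.93 0.   1.15 1.74]
[0.08405758 0.00126249 0.03232384] [[ 3.50823950e-04 -9.45909979e-01 -3.24429019e-01]
 [ 9.99999378e-01 -1.17139571e-05  1.11551082e-03]
 [-1.05897316e-03 -3.24429208e-01  9.45909387e-01]]
```

View pics/w10c.png

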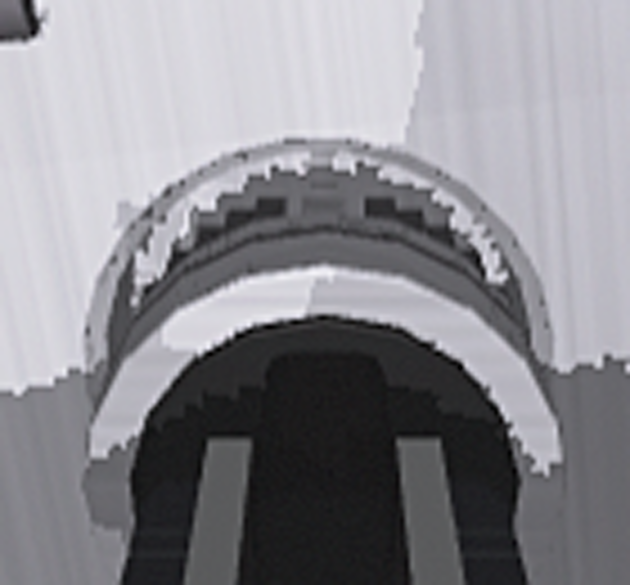

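Call:
carry_out(steps=[[255,0,0,0.005,-0.001,-0.007,0],[255,0,0,0.005,0,0,0],[255,0,0,0.005,0,0,0],[255,0,0,0,0,0,0]])

```text
clock: 14.57
ee_pos: [0.5082, 0.2648, 0.2737]
ee_rot: [-0.001, 0.994, 0.109, 0.002]
contact_force: [0.3, 0.0, -3.4]
finger_gap: 0.0135
```

```bash
python3 goal.py .507 .2645 .26 -1.351
```

```text
t 14.57 pos [0.5082 0.2648 0.2737] hy -1.353 z [ 0.003  0.002 -1.   ] F [ 0.3  0.  -3.4] tq [-0.01  0.01  0.05] gap 0.0135 j [0.39 0.07 1.94 0.   1.13 1.74]
grasp [0.5086 0.2651 0.1187] err in tool x,y (mm) [-1.7  0.2  0. ]
shift tool [-0.0012  0.0001  0.0137] rows 1.0
turn [-0.001  -0.0034 -0.0019] rows 1.0
```

Call:
carry_out(steps=[[255,-0.0008,0,0.004,0,-0.003,0],[255,0,0,0.004,0,0,0],[255,0,0,0.004,0,0,0],[255,0,0,0,0,0,0]])

```text
clock: 14.9
ee_pos: [0.5072, 0.2647, 0.2602]
ee_rot: [-0.0, 0.994, 0.109, -0.0]
contact_force: [-0.6, -1.0, -2.6]
finger_gap: 0.0132
```

```bash
python3 goal.py .507 .2645 .25 -1.351
```

```text
t 14.9 pos [0.5072 0.2647 0.2602] hy -1.353 z [-0.     0.001 -1.   ] F [-0.6 -1.  -2.6] tq [ 0.04  0.   -0.02] gap 0.0132 j [0.39 0.09 1.95 0.   1.11 1.74]
grasp [0.5072 0.2648 0.1052] err in tool x,y (mm) [-0.2  0.3  0. ]
shift tool [-0.0003  0.0001  0.0102] rows 1.0
turn [-0.0009  0.0003 -0.0017] rows 1.0
```

Base is at about 50 mm with no contact. Next I go down gently through the tongue height.

Call:
carry_out(steps=[[255,0,0,0.002,0,0,0],[255,0,0,0.002,0,0,0],[255,0,0,0.002,0,0,0],[255,0,0,0,0,0,0]])

```text
clock: 15.23
ee_pos: [0.5072, 0.2648, 0.2532]
ee_rot: [-0.0, 0.994, 0.109, -0.0]
contact_force: [0.7, -0.2, -2.9]
finger_gap: 0.0131
```

```bash
python3 goal.py .507 .2645 .25 -1.351
```

```text
t 15.23 pos [0.5072 0.2648 0.2532] hy -1.353 z [-0.001  0.001 -1.   ] F [ 0.7 -0.2 -2.9] tq [-0.01  0.02 -0.01] gap 0.0131 j [0.39 0.1  1.95 0.   1.1  1.74]
grasp [0.5071 0.2649 0.0982] err in tool x,y (mm) [-0.2  0.3  0. ]
shift tool [-0.0003  0.0002  0.0032] rows 1.0
turn [-0.0008  0.0007 -0.0016] rows 1.0
```

Call:
carry_out(steps=[[255,0,0,0.0015,0,0,0],[255,0,0,0.0015,0,0,0],[255,0,0,0,0,0,0]])

```text
clock: 15.48
ee_pos: [0.5075, 0.2649, 0.2505]
ee_rot: [-0.001, 0.994, 0.109, 0.0]
contact_force: [0.3, -1.1, -2.9]
finger_gap: 0.0139
```

```bash
python3 goal.py .507 .2645 .25 -1.351
```

```text
t 15.48 pos [0.5075 0.2649 0.2505] hy -1.353 z [ 0.     0.001 -1.   ] F [ 0.3 -1.1 -2.9] tq [0.04 0.01 0.02] gap 0.0139 j [0.39 0.1  1.95 0.   1.09 1.74]
grasp [0.5075 0.265  0.0955] err in tool x,y (mm) [-0.6  0.4  0. ]
shift tool [-0.0006  0.0002  0.0005] rows 1.0
turn [-0.001  -0.0004 -0.0016] rows 1.0
```

Call:
carry_out(steps=[[255,0,0,0.001,0,0,0],[255,0,0,0.001,0,0,0],[240,0,0,0,0,0,0],[190,0,0,0,0,0,0],[150,0,0,0,0,0,0],[150,0,0,0,0,0,0]])

```text
clock: 15.98
ee_pos: [0.5086, 0.2653, 0.2516]
ee_rot: [-0.001, 0.994, 0.109, 0.002]
contact_force: [0.1, -1.4, -0.8]
finger_gap: 0.0353
```

```bash
python3 goal.py .507 .2645 .25 -1.351;python3 snap.py wrist w11
```

```text
t 15.98 pos [0.5086 0.2653 0.2516] hy -1.353 z [ 0.004  0.003 -1.   ] F [ 0.1 -1.4 -0.8] tq [-0.02  0.02  0.03] gap 0.0353 j [0.39 0.1  1.95 0.   1.09 1.74]
grasp [0.5092 0.2657 0.0966] err in tool x,y (mm) [-2.5  0.7  0. ]
shift tool [-0.0018  0.0005  0.0016] rows 1.0
turn [-0.0017 -0.0046 -0.0016] rows 1.0
t 15.98 pos [0.5086 0.2653 0.2516] hy -1.353 z [ 0.004  0.003 -1.   ] F [ 0.1 -1.4 -0.8] tq [-0.02  0.02  0.03] gap 0.0353 j [0.39 0.1  1.95 0.   1.09 1.74]
```

View pics/w11.png

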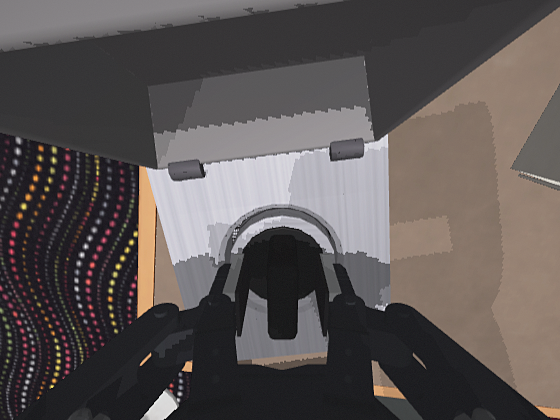

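Call:
carry_out(steps=[[150,0,0,-0.01,0,-0.004,0],[130,0,0,-0.025,0,0,0],[100,0,0,-0.035,0,0,0],[100,0,0,-0.038,0,0,0.067],[100,0,0,-0.038,0,0,0],[100,0,0,-0.038,0,0,-0.1],[100,0,0,0,0,0,-0.1],[100,0,0,0,0,0,0]])

```text
clock: 16.7
ee_pos: [0.5077, 0.2646, 0.4473]
ee_rot: [-0.001, 0.984, 0.177, -0.001]
contact_force: [-0.4, -0.3, -1.4]
finger_gap: 0.0519
```

```bash
python3 snap.py wrist w12;  python3 goal.py .507 .2645 .25 -1.219; python3 - <<'E'
from h import *
import pickle
st,im=pickle.load(open("w12.pkl","rb")); crop(im,200,100,160,140,4.2,"pics/w12c.png")
E
```

```text
t 16.7 pos [0.5077 0.2646 0.4473] hy -1.215 z [-0.003  0.001 -1.   ] F [-0.4 -0.3 -1.4] tq [-0.03 -0.01  0.01] gap 0.0519 j [ 0.39 -0.07  1.78  0.    1.44  1.6 ]
t 16.75 pos [0.508  0.2647 0.4486] hy -1.218 z [-0.     0.002 -1.   ] F [ 0.5 -0.5  1.2] tq [-0.03 -0.03 -0.02] gap 0.0519 j [ 0.39 -0.07  1.77  0.    1.44  1.6 ]
grasp [0.508  0.2651 0.2936] err in tool x,y (mm) [-1.1  0.2  0. ]
shift tool [-0.0011  0.0003  0.1986] rows 5.0
turn [-0.002  -0.0005  0.001 ] rows 1.0
```

View pics/w12.png

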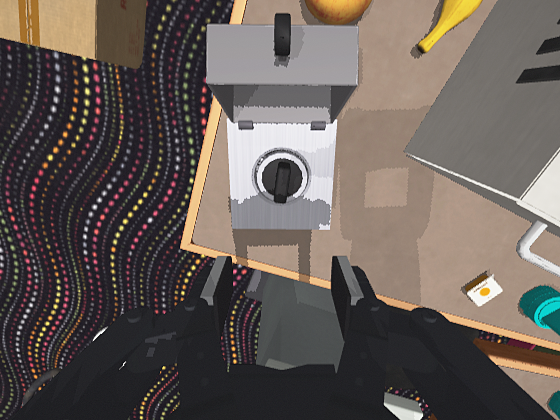

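```bash
python3 snap.py scene c12; python3 - <<'E'
from h import *
import pickle
st,im=pickle.load(open("w12.pkl","rb")); 
a=cv2.resize(im["color"][135:215,240:320,::-1],None,fx=5,fy=5,interpolation=cv2.INTER_CUBIC)
st,im=pickle.load(open("c12.pkl","rb"))
b=cv2.resize(im["color"][140:220,175:255,::-1],None,fx=5,fy=5,interpolation=cv2.INTER_CUBIC)
cv2.imwrite("pics/x12.png",np.hstack([a,b]))
E
```

```text
t 16.75 pos [0.508  0.2647 0.4486] hy -1.218 z [-0.     0.002 -1.   ] F [ 0.5 -0.5  1.2] tq [-0.03 -0.03 -0.02] gap 0.0519 j [ 0.39 -0.07  1.77  0.    1.44  1.6 ]
```

View pics/x12.png

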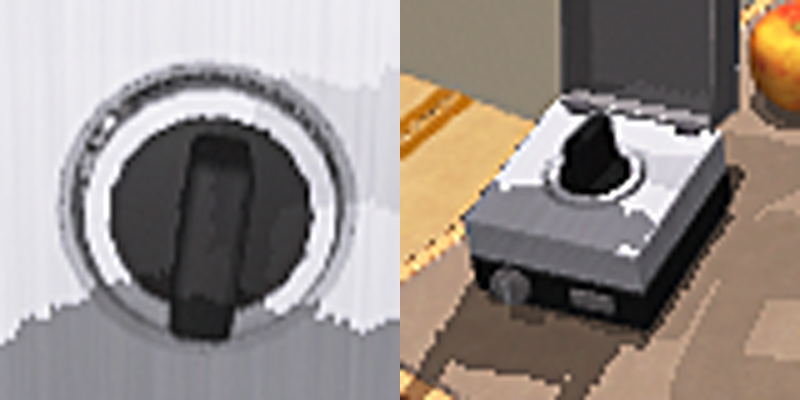

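Call:
carry_out(steps=[[100,0.035,0,0,0,0,0],[100,0.035,0,0.005,0,0,0],[100,0.035,0,0.005,0,0,0],[100,0.025,0,0.015,0,0,0],[100,0,0,0,0,0,0]])

```text
clock: 17.22
ee_pos: [0.6306, 0.3095, 0.4099]
ee_rot: [0.001, 0.985, 0.17, -0.009]
contact_force: [-1.3, -0.5, -0.8]
finger_gap: 0.0519
```

```bash
python3 snap.py wrist w13;  python3 goal.py .6351 .3126 .347 -1.219; python3 - <<'E'
from h import *
import pickle
st,im=pickle.load(open("w13.pkl","rb"))
h=np.array([np.cos(.352),np.sin(.352),0]); H=np.array([.564,.286,.07])
for a in(1.9,1.95,2.0): print(a,proj(im,H+h*(-.14*np.cos(a)+.022*np.sin(a))+np.array([0,0,.14*np.sin(a)+.022*np.cos(a)])))
E
```

```text
t 17.22 pos [0.6306 0.3095 0.4099] hy -1.23 z [-0.017 -0.005 -1.   ] F [-1.3 -0.5 -0.8] tq [-0.04  0.05  0.08] gap 0.0519 j [0.38 0.24 1.51 0.   1.41 1.61]
t 17.27 pos [0.6296 0.3093 0.4115] hy -1.23 z [-0.017 -0.004 -1.   ] F [ 0.1 -0.2 -0.4] tq [-0.03  0.05 -0.01] gap 0.0519 j [0.38 0.23 1.51 0.   1.41 1.61]
grasp [0.627  0.3086 0.2565] err in tool x,y (mm) [ 9. -1.  0.]
shift tool [ 0.0074 -0.0012  0.0644] rows 2.0
turn [-0.0015  0.0171 -0.0106] rows 1.0
1.9 [278.41363702 237.91773412]
1.95 [278.33202812 227.2416502 ]
2.0 [278.26001886 216.76637606]
```

View pics/w13.png

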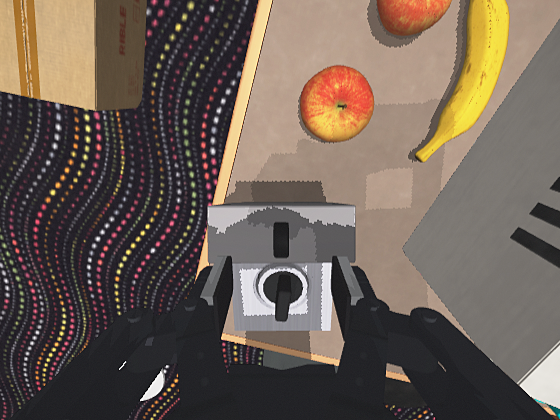

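Call:
carry_out(steps=[[100,0.006,-0.001,0.025,-0.001,0.017,-0.01],[100,0.003,0,0.03,0,0.003,0],[100,0,0,0.006,0,0,0],[100,0,0,0,0,0,0]])

```text
clock: 17.6
ee_pos: [0.6359, 0.3128, 0.3483]
ee_rot: [-0.0, 0.985, 0.172, 0.0]
contact_force: [-0.7, 0.6, 0.1]
finger_gap: 0.0517
```

```bash
python3 goal.py .6351 .3126 .347 -1.219; python3 snap.py wrist w14
```

```text
t 17.6 pos [0.6359 0.3128 0.3483] hy -1.224 z [-0.     0.001 -1.   ] F [-0.7  0.6  0.1] tq [ 0.01 -0.05  0.03] gap 0.0517 j [0.38 0.29 1.56 0.   1.3  1.61]
grasp [0.6359 0.3129 0.1933] err in tool x,y (mm) [-0.9  0.   0. ]
shift tool [-0.0009 -0.0001  0.0013] rows 1.0
turn [-0.0005 -0.0001 -0.0052] rows 1.0
t 17.6 pos [0.6359 0.3128 0.3483] hy -1.224 z [-0.     0.001 -1.   ] F [-0.7  0.6  0.1] tq [ 0.01 -0.05  0.03] gap 0.0517 j [0.38 0.29 1.56 0.   1.3  1.61]
```

View pics/w14.png

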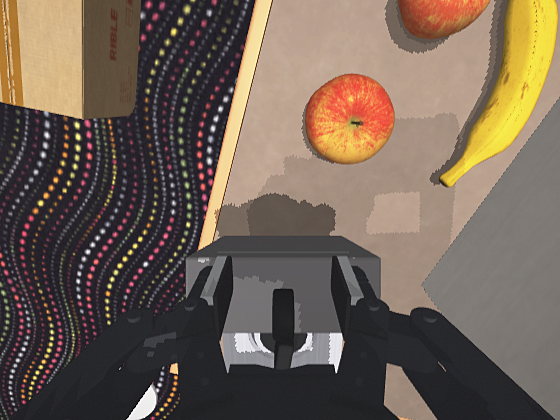

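Tab is centred between the pads, so I close on it.

Call:
carry_out(steps=[[180,0,0,0,0,0,-0.005],[255,0,0,0,0,0,0],[255,0,0,0,0,0,0],[255,0,0,0,0,0,0],[255,0,0,0,0,0,0]], squeeze=40)

```text
clock: 18.07
ee_pos: [0.635, 0.3121, 0.3545]
ee_rot: [-0.0, 0.985, 0.175, 0.003]
contact_force: [0.4, 0.1, -5.7]
finger_gap: 0.0087
```

```bash
python3 arc.py; python3 - <<'E'
import numpy as np
a=np.arange(1.96,-.05,-.1); x=-140*np.cos(a)+22*np.sin(a); z=140*np.sin(a)+22*np.cos(a)
for i in range(20): print(round(a[i+1],2),"tool x %.1f z %.1f"%((x[i+1]-x[i]),-(z[i+1]-z[i])))
E
```

```text
t 18.07 pos [0.635  0.3121 0.3545] hy -1.22 z [ 0.005  0.001 -1.   ] F [ 0.4  0.1 -5.7] tq [ 0.24 -0.03 -0.01] gap 0.0087 j [ 0.38  0.28  1.56 -0.    1.3   1.6 ]
grasp in hinge frame [ 7.660e-02 -1.000e-04  1.295e-01] ang 1.948777733088477 rad 0.1504466903655313
1.86 tool x -12.5 z -6.7
1.76 tool x -13.1 z -5.5
1.66 tool x -13.6 z -4.1
1.56 tool x -13.9 z -2.7
1.46 tool x -14.1 z -1.3
1.36 tool x -14.2 z 0.1
1.26 tool x -14.1 z 1.5
1.16 tool x -13.9 z 2.9
1.06 tool x -13.5 z 4.3
0.96 tool x -13.0 z 5.6
0.86 tool x -12.4 z 6.9
0.76 tool x -11.7 z 8.1
0.66 tool x -10.8 z 9.2
0.56 tool x -9.8 z 10.2
0.46 tool x -8.8 z 11.1
0.36 tool x -7.6 z 12.0
0.26 tool x -6.4 z 12.7
0.16 tool x -5.1 z 13.2
0.06 tool x -3.7 z 13.7
-0.04 tool x -2.3 z 14.0
```

Call:
carry_out(steps=[[255,-0.0125,0,-0.0067,0,0.004,0],[255,-0.0131,0,-0.0055,0,0,0],[255,-0.0136,0,-0.0041,0,0,0],[255,-0.0139,0,-0.0027,0,0,0],[255,0,0,0,0,0,0]])

```text
clock: 18.48
ee_pos: [0.5853, 0.2939, 0.3729]
ee_rot: [-0.003, 0.985, 0.174, 0.011]
contact_force: [-0.4, -0.8, -4.4]
finger_gap: 0.0093
```

```bash
sed -i 's/^d=g\[:2\]-H/import sys\nif len(sys.argv)>1: g=g-np.array([0,0,float(sys.argv[1])])\nd=g[:2]-H/' arc.py; python3 arc.py .008
```

```text
t 18.48 pos [0.5853 0.2939 0.3729] hy -1.221 z [ 0.021  0.009 -1.   ] F [-0.4 -0.8 -4.4] tq [-0.17 -0.02  0.03] gap 0.0093 j [0.38 0.15 1.68 0.   1.29 1.6 ]
grasp in hinge frame [0.0264 0.0002 0.1399] ang 1.6013513622286957 rad 0.14238881002722012
```

Call:
carry_out(steps=[[255,-0.0139,0,-0.003,0,-0.012,0],[255,-0.0141,0,-0.0016,0,-0.01,0],[255,-0.0142,0,-0.0002,0,0,0],[255,-0.0141,0,0.0012,0,0,0],[255,-0.0139,0,0.0026,0,0,0],[255,0,0,0,0,0,0]])

```text
clock: 18.98
ee_pos: [0.5214, 0.2705, 0.3706]
ee_rot: [-0.003, 0.985, 0.173, 0.01]
contact_force: [-0.5, -1.5, -2.8]
finger_gap: 0.009
```

```bash
python3 arc.py .008
```

```text
t 18.98 pos [0.5214 0.2705 0.3706] hy -1.222 z [ 0.018  0.01  -1.   ] F [-0.5 -1.5 -2.8] tq [-0.15 -0.13 -0.06] gap 0.009 j [0.39 0.01 1.83 0.   1.28 1.61]
grasp in hinge frame [-0.042   0.0006  0.1376] ang 1.1185067725530333 rad 0.14389518161397233
```

Call:
carry_out(steps=[[255,-0.0137,0,0.0035,0,-0.012,0],[255,-0.0134,0,0.0048,0,-0.01,0],[255,-0.0128,0,0.0062,0,-0.004,0],[255,-0.0122,0,0.0074,0,-0.004,0],[255,-0.0114,0,0.0086,0,-0.004,0],[255,0,0,0,0,0,0]])

```text
clock: 19.48
ee_pos: [0.4701, 0.2517, 0.3451]
ee_rot: [-0.004, 0.985, 0.173, 0.012]
contact_force: [0.8, -0.3, -3.9]
finger_gap: 0.009
```

```bash
python3 arc.py .008
```

```text
t 19.48 pos [0.4701 0.2517 0.3451] hy -1.224 z [ 0.023  0.013 -1.   ] F [ 0.8 -0.3 -3.9] tq [-0.15 -0.14 -0.  ] gap 0.009 j [ 0.39 -0.1   1.98  0.    1.24  1.61]
grasp in hinge frame [-0.0958  0.0009  0.1121] ang 0.7077325975743916 rad 0.14748730372339486
```

Call:
carry_out(steps=[[255,-0.0092,0,0.0108,0,-0.012,0],[255,-0.0086,0,0.0115,0,-0.01,0],[255,-0.0076,0,0.0121,0,-0.004,0],[255,-0.0066,0,0.0128,0,-0.004,0],[255,-0.0054,0,0.0134,0,-0.004,0],[255,0,0,0,0,0,0]])

```text
clock: 19.98
ee_pos: [0.4428, 0.2421, 0.3042]
ee_rot: [-0.002, 0.985, 0.173, 0.002]
contact_force: [2.8, -0.1, -4.6]
finger_gap: 0.0086
```

```bash
python3 arc.py .008; python3 snap.py side s15; python3 - <<'E'
from h import *
import pickle
st,im=pickle.load(open("s15.pkl","rb")); crop(im,110,60,140,150,4,"pics/s15c.png")
E
```

```text
t 19.98 pos [0.4428 0.2421 0.3042] hy -1.223 z [ 0.003  0.005 -1.   ] F [ 2.8 -0.1 -4.6] tq [ 0.07 -0.63 -0.07] gap 0.0086 j [ 0.39 -0.12  2.07  0.    1.19  1.62]
grasp in hinge frame [-0.1282  0.0011  0.0712] ang 0.3511515615618622 rad 0.1466808666769398
t 19.98 pos [0.4428 0.2421 0.3042] hy -1.223 z [ 0.003  0.005 -1.   ] F [ 2.8 -0.1 -4.6] tq [ 0.07 -0.63 -0.07] gap 0.0086 j [ 0.39 -0.12  2.07  0.    1.19  1.62]
```

View pics/s15c.png

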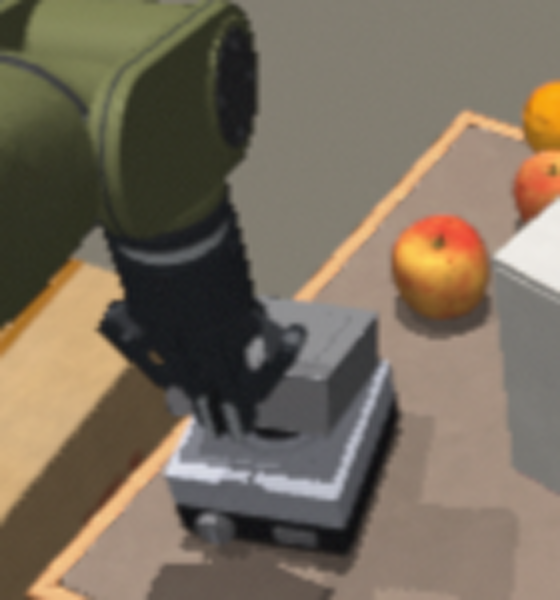

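Call:
carry_out(steps=[[255,-0.0055,0,0.0125,0,0,0],[255,-0.004,0,0.0128,0,0,0],[255,-0.002,0,0.0132,0,0,0],[255,-0.001,0,0.007,0,0,0],[255,0,0,0,0,0,0]])

```text
clock: 20.45
ee_pos: [0.4324, 0.2386, 0.267]
ee_rot: [0.0, 0.985, 0.173, -0.006]
contact_force: [-1.6, -2.1, 1.0]
finger_gap: 0.0087
```

```bash
python3 arc.py .008
```

```text
t 20.45 pos [0.4324 0.2386 0.267 ] hy -1.223 z [-0.012 -0.002 -1.   ] F [-1.6 -2.1  1. ] tq [-0.11 -0.21  0.01] gap 0.0087 j [ 0.39 -0.09  2.11  0.    1.13  1.62]
grasp in hinge frame [-0.1417  0.0012  0.034 ] ang 0.07959536965978103 rad 0.1457173615812375
```

Continue down gently, watching the vertical force.

Call:
carry_out(steps=[[255,0,0,0.006,0,0.006,0],[255,0,0,0.005,0,0.005,0],[255,0,0,0,0,0,0]])

```text
clock: 20.7
ee_pos: [0.4315, 0.2384, 0.2571]
ee_rot: [0.001, 0.985, 0.173, -0.009]
contact_force: [0.1, -1.5, 0.9]
finger_gap: 0.009
```

```bash
python3 arc.py .008
```

```text
t 20.7 pos [0.4315 0.2384 0.2571] hy -1.223 z [-0.017 -0.005 -1.   ] F [ 0.1 -1.5  0.9] tq [-0.07 -0.33 -0.02] gap 0.009 j [ 0.4  -0.08  2.12  0.    1.12  1.62]
grasp in hinge frame [-0.1434  0.0012  0.0242] ang 0.011058847861942972 rad 0.1454713234571089
```

Call:
carry_out(steps=[[255,0,0,0.004,0,0.01,0],[255,0,0,0.004,0,0.005,0],[255,0,0,0.003,0,0,0],[255,0,0,0,0,0,0]])

```text
clock: 21.03
ee_pos: [0.4318, 0.2387, 0.2543]
ee_rot: [0.002, 0.985, 0.173, -0.01]
contact_force: [-2.9, -1.4, -0.1]
finger_gap: 0.0088
```

```bash
python3 arc.py .008; python3 snap.py wrist w16
```

```text
t 21.03 pos [0.4318 0.2387 0.2543] hy -1.223 z [-0.02  -0.007 -1.   ] F [-2.9 -1.4 -0.1] tq [-0.26  0.25 -0.03] gap 0.0088 j [ 0.4  -0.07  2.12  0.    1.12  1.62]
grasp in hinge frame [-0.1436  0.0012  0.0214] ang -0.008308576478770618 rad 0.14522205157870685
t 21.03 pos [0.4318 0.2387 0.2543] hy -1.223 z [-0.02  -0.007 -1.   ] F [-2.9 -1.4 -0.1] tq [-0.26  0.25 -0.03] gap 0.0088 j [ 0.4  -0.07  2.12  0.    1.12  1.62]
```

View pics/w16.png

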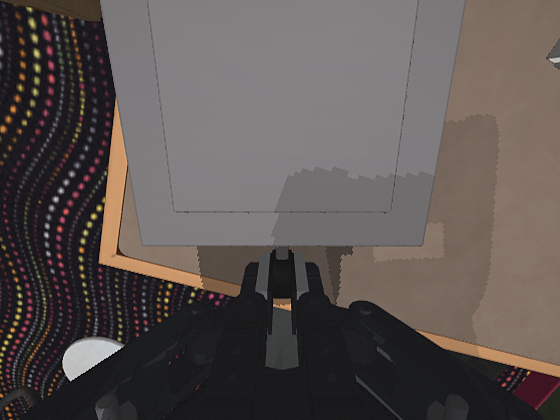

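Call:
carry_out(steps=[[255,0,0,0.008,0,0.008,0],[255,0,0,0.008,0,0,0],[255,0,0,0.008,0,0,0]])

```text
clock: 21.33
ee_pos: [0.4341, 0.2399, 0.2517]
ee_rot: [0.004, 0.985, 0.174, -0.017]
contact_force: [-28.1, -14.0, 47.2]
finger_gap: 0.0088
```

```bash
python3 arc.py .008; python3 snap.py side s16
```

```text
t 21.33 pos [0.4341 0.2399 0.2517] hy -1.222 z [-0.032 -0.014 -0.999] F [-28.1 -14.   47.2] tq [-2.05  4.09 -0.13] gap 0.0088 j [ 0.4  -0.06  2.11 -0.    1.13  1.62]
grasp in hinge frame [-0.1432  0.0012  0.0188] ang -0.02537741828952414 rad 0.14437856776857133
t 21.33 pos [0.4341 0.2399 0.2517] hy -1.222 z [-0.032 -0.014 -0.999] F [-28.1 -14.   47.2] tq [-2.05  4.09 -0.13] gap 0.0088 j [ 0.4  -0.06  2.11 -0.    1.13  1.62]
```

Call:
carry_out(steps=[[255,0,0,0,0,0,0],[200,0,0,0,0,0,0],[120,0,0,0,0,0,0],[60,0,0,0,0,0,0],[0,0,0,-0.005,0,0,0],[0,0,0,-0.02,0,0,0],[0,0,0,-0.035,0,0,0],[0,-0.01,0,-0.035,0,0,0],[0,-0.035,0,-0.03,0,0,0],[0,-0.03,0,0,0,0,0],[0,0,0,0,0,0,0]])

```text
clock: 22.3
ee_pos: [0.3729, 0.2182, 0.3876]
ee_rot: [0.003, 0.985, 0.173, -0.017]
contact_force: [0.3, 0.7, -0.8]
finger_gap: 0.0855
```

```bash
python3 arc.py; python3 snap.py side s17; python3 snap.py scene c17; python3 - <<'E'
from h import *
import pickle
o=[]
for n,(u,v) in (("c17",(175,140)),("s17",(140,130))):
    st,im=pickle.load(open(n+".pkl","rb")); o.append(cv2.resize(im["color"][v:v+80,u:u+80,::-1],None,fx=5,fy=5,interpolation=cv2.INTER_CUBIC))
cv2.imwrite("pics/x17.png",np.hstack(o))
E
```

```text
t 22.3 pos [0.3729 0.2182 0.3876] hy -1.223 z [-0.033 -0.011 -0.999] F [ 0.3  0.7 -0.8] tq [ 0.   -0.03 -0.05] gap 0.0855 j [ 0.4  -0.37  2.13  0.    1.42  1.63]
grasp in hinge frame [-0.2081  0.0024  0.1627] ang 0.5075518907690197 rad 0.2641558712974728
t 22.3 pos [0.3729 0.2182 0.3876] hy -1.223 z [-0.033 -0.011 -0.999] F [ 0.3  0.7 -0.8] tq [ 0.   -0.03 -0.05] gap 0.0855 j [ 0.4  -0.37  2.13  0.    1.42  1.63]
t 22.35 pos [0.3745 0.2187 0.3887] hy -1.224 z [-0.03 -0.01 -1.  ] F [0.8 0.5 1.7] tq [ 0.01 -0.05  0.02] gap 0.0851 j [ 0.4  -0.36  2.12  0.    1.42  1.63]
```

View pics/x17.png

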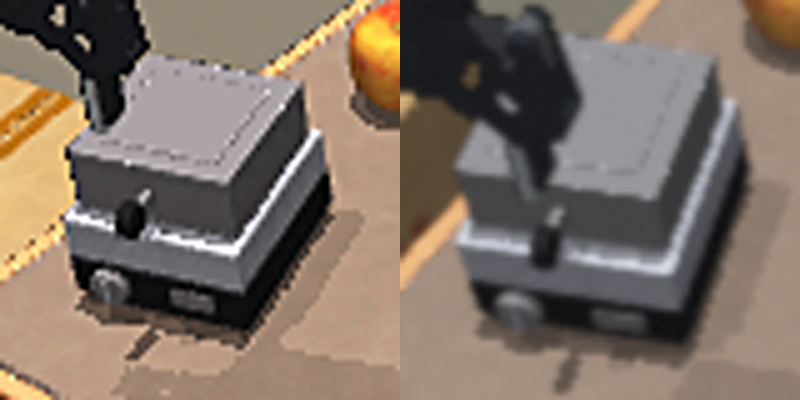

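View pics/c17.png

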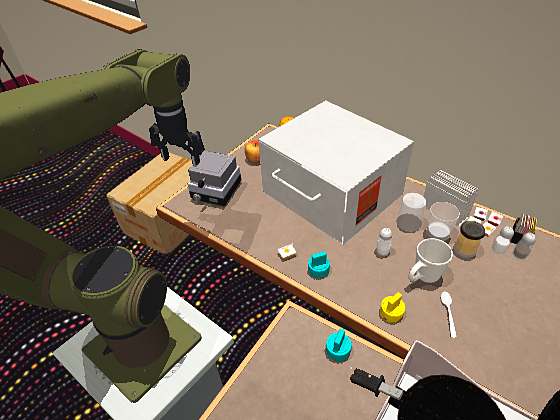

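```bash
python3 - <<'E'
from h import *
import pickle
I=pickle.load(open("I0.pkl","rb"))
for n,k,(u,v,w,h) in (("c17","scene",(188,176,36,14)),("s17","side",(158,176,40,14)),("c17","scene",(212,170,30,22)),("s17","side",(262,240,30,20)),("s17","side",(370,210,30,35)),("s17","side",(415,225,45,45)),("c17","scene",(275,240,25,22)),("c17","scene",(375,225,20,35)),("c17","scene",(410,235,45,50))):
    st,im=pickle.load(open(n+".pkl","rb"))
    a=cv2.cvtColor(I[k]["color"],cv2.COLOR_RGB2GRAY)[v:v+h,u:u+w].astype(np.float32); b=cv2.cvtColor(im["color"],cv2.COLOR_RGB2GRAY)[v:v+h,u:u+w].astype(np.float32)
    print(k,u,v,cv2.phaseCorrelate(a,b,cv2.createHanningWindow((w,h),cv2.CV_32F)),"diff",np.abs(a-b).mean().round(2))
def P(p):
    return proj(I["scene"],p)
h=np.array([np.cos(.352),np.sin(.352),0]); H=np.array([.564,.286,.07])
for a in(0,.04): print(a,P(H+h*(-.14*np.cos(a)+.022*np.sin(a))+np.array([0,0,.14*np.sin(a)+.022*np.cos(a)])))
E
```

```text
scene 188 176 ((0.18508397626792572, 0.20118108975348292), 1.0764741915243643) diff 10.76
side 158 176 ((-0.11405072339927003, 0.6803822055890523), 0.9893175872166952) diff 7.41
scene 212 170 ((-0.11635122819672539, -0.3530072777042452), 0.868341068426768) diff 8.47
side 262 240 ((0.0687174283262717, -0.00208111952979273), 0.9711827605962753) diff 1.98
side 370 210 ((0.03447814222991319, -0.1747194454720713), 1.037949741990478) diff 6.89
side 415 225 ((0.5234058991327366, 0.4819994903283913), 0.9886200855396412) diff 2.49
scene 275 240 ((0.4549097185289117, 0.14994650111257357), 1.0074370242158572) diff 6.62
scene 375 225 ((-0.07176589790050691, 0.12096223087923974), 0.9593745297855801) diff 9.12
scene 410 235 ((0.5096015398277807, -0.019542508798323865), 1.0087147986623977) diff 3.02
0 [201.61795032 184.35898744]
0.04 [201.45605751 182.77742088]
```

Call:
carry_out(steps=[[255,0.02,0,0,0,-0.03,0],[255,0.03,0,0,0,0,0],[255,0.03,0,0,0,0,0],[255,0.025,0,0.02,0,0,0],[255,0,0,0.02,0,0,0],[255,0,0,0.02,0,0,0],[255,0,0,0.01,0,0,0],[255,0,0,0,0,0,0],[255,0,0,0,0,0,0]])

```text
clock: 23.15
ee_pos: [0.481, 0.2568, 0.2999]
ee_rot: [0.006, 0.984, 0.172, -0.035]
contact_force: [-0.6, -0.2, -0.1]
finger_gap: -0.0
```

```bash
python3 goal.py .4758 .2534 .288 -1.219
```

```text
t 23.15 pos [0.481  0.2568 0.2999] hy -1.225 z [-0.067 -0.023 -0.997] F [-0.6 -0.2 -0.1] tq [-0.04 -0.03  0.01] gap -0.0 j [ 0.39 -0.    1.96  0.    1.25  1.61]
grasp [0.4706 0.2532 0.1453] err in tool x,y (mm) [4.9 1.6 0. ]
shift tool [-0.0052  0.0014  0.0123] rows 1.0
turn [-0.0012  0.0709 -0.0059] rows 1.0
```

Call:
carry_out(steps=[[255,-0.009,0,0,0,0.07,0],[255,0,0,0.003,0,0,0],[255,0,0,0.003,0,0,0],[255,0,0,0,0,0,0]])

```text
clock: 23.48
ee_pos: [0.4736, 0.2541, 0.2962]
ee_rot: [-0.001, 0.985, 0.172, 0.001]
contact_force: [-0.1, -0.8, -0.4]
finger_gap: 0.0003
```

```bash
python3 goal.py .4758 .2534 .288 -1.219
```

```text
t 23.48 pos [0.4736 0.2541 0.2962] hy -1.225 z [ 0.001  0.002 -1.   ] F [-0.1 -0.8 -0.4] tq [ 0.06 -0.    0.02] gap 0.0003 j [ 0.39 -0.03  2.    0.    1.17  1.62]
grasp [0.4738 0.2544 0.1412] err in tool x,y (mm) [1.6 1.6 0. ]
shift tool [0.0018 0.0015 0.0082] rows 1.0
turn [-0.0012 -0.0019 -0.006 ] rows 1.0
```

Call:
carry_out(steps=[[255,0,0,0.003,0,0,0],[255,0,0,0.003,0,0,0],[255,0,0,0.003,0,0,0]])

```text
clock: 23.73
ee_pos: [0.4747, 0.2546, 0.2893]
ee_rot: [-0.001, 0.985, 0.172, 0.002]
contact_force: [-2.7, -1.5, 3.5]
finger_gap: 0.0004
```

```bash
python3 goal.py .4758 .2534 .288 -1.219
```

```text
t 23.73 pos [0.4747 0.2546 0.2893] hy -1.225 z [ 0.004  0.003 -1.   ] F [-2.7 -1.5  3.5] tq [-0.17  0.45 -0.01] gap 0.0004 j [ 0.39 -0.02  2.    0.    1.15  1.62]
grasp [0.4753 0.255  0.1343] err in tool x,y (mm) [-0.1  1.7  0. ]
shift tool [0.0006 0.0015 0.0013] rows 1.0
turn [-0.0014 -0.0044 -0.006 ] rows 1.0
```

Call:
carry_out(steps=[[255,0,0,0.004,0,0,0],[255,0,0,0.005,0,0,0]])

```text
clock: 23.9
ee_pos: [0.4756, 0.2551, 0.2875]
ee_rot: [-0.0, 0.985, 0.172, -0.0]
contact_force: [-19.9, -9.8, 41.3]
finger_gap: 0.0003
```

```bash
python3 goal.py .4758 .2534 .288 -1.219
```

```text
t 23.9 pos [0.4756 0.2551 0.2875] hy -1.225 z [-0.001  0.001 -1.   ] F [-19.9  -9.8  41.3] tq [-1.61  3.46 -0.01] gap 0.0003 j [ 0.39 -0.02  2.    0.    1.16  1.62]
grasp [0.4755 0.2552 0.1325] err in tool x,y (mm) [-0.3  1.8  0. ]
shift tool [-0.0004  0.0017 -0.0005] rows 1.0
turn [-0.0009  0.0004 -0.0056] rows 1.0
```

Call:
carry_out(steps=[[255,0,0,-0.01,0,0,0],[255,0,0,-0.03,0,0,0],[255,0,0,-0.04,0,0,0],[255,-0.01,0,-0.03,0,0,0],[255,-0.03,0,0,0,0,0],[255,-0.03,0,0,0,0,0],[255,0,0,0,0,0,0],[255,0,0,0,0,0,0]])

```text
clock: 24.57
ee_pos: [0.4091, 0.2309, 0.406]
ee_rot: [-0.001, 0.985, 0.172, 0.001]
contact_force: [0.2, -0.4, 0.4]
finger_gap: 0.0003
```

```bash
python3 snap.py side s18; python3 - <<'E'
from h import *
import pickle
st,im=pickle.load(open("s18.pkl","rb")); crop(im,110,80,130,130,4.5,"pics/s18c.png")
E
```

```text
t 24.57 pos [0.4091 0.2309 0.406 ] hy -1.225 z [ 0.003  0.002 -1.   ] F [ 0.2 -0.4  0.4] tq [ 0.02 -0.03  0.  ] gap 0.0003 j [ 0.4  -0.29  2.04  0.    1.39  1.62]
```

View pics/s18c.png

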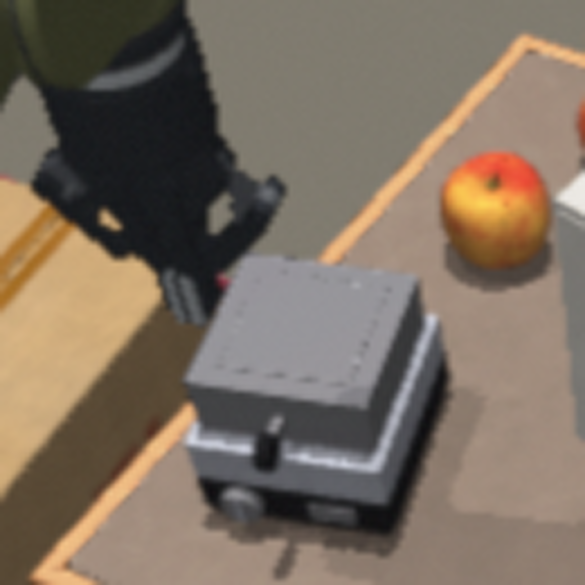

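The lid is shut flush with the deck and the robot is clear, so I'm handing in.

```bash
python3 -c "
from station import robot
print(robot.hand_in())"
```

```text
the job is handed in; nothing more can be done
None
```

I opened the lid to about 1.97 rad and lowered the steel burr into the well, turned to the tongue heading I measured (0.22 rad). It dropped over the tongue with no sign of forcing. I let go of it, shut the lid, backed the arm off and handed the job in at about 24.6 s. No verdict is reported.

**What the last checks showed:**
- **Burr:** at release the gripper height put the burr's underside about 40 mm above the table, on the well floor. Pictures taken before shutting showed its disc flush with the deck and within the well's clearance.
- **Lid:** pressing its front edge with closed fingers stopped at about 114.5 mm under 41 N, where a shut lid's top should be about 115 mm. The last picture shows it sitting on the deck all round.
- **Mug, shaker and tub:** image comparison before the final lid press put each within about 0.7 px of its start, so they had not moved.

**What disagreed:**
- **Wrist camera:** its reported position was off by 1–2 mm between views. I set the burr's position in the well from both the picture and the arm's measured pose.
- **Lid tab:** the gripper rode up 6–7 mm while closing on the tab, both times. I regripped before opening the lid but not before shutting it.

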